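# Draw the long test slab from the leaning stack and pack it flat in its case

### The job

Open the case lid fully so that it stays up on its stop, and draw the long acrylic slab out of the stack leaning on the locker, leaving the two short ones leaning there. Set the long slab on the sloping stand, foot on the toe ledge, and let go of it there; then take it up again and lay it flat inside the open case across both battens, and leave the lid up. Leave the cylinder, vial shield and loupe where they are.

Things in the scene. Friction and masses are not known exactly. Their poses are not given: they have to be found in the camera images.
- long_slab: the long white acrylic slab, 150 x 56 x 10 mm, about 0.1 kg. It leans in a stack of three, face to face, on the grey locker, 15 degrees from upright, top towards the locker; it is the front, middle or back one and sticks out 50 mm above the two short ones. Origin at the centre of its foot (short end face); z runs up its length, x is its thickness (away from the locker), y its width
- long_slab_center (a point): centre of the long slab, 75 mm up its z axis from the foot
- short_a: shorter white acrylic slab, 100 x 56 x 10 mm (66 g), leaning in the same stack, in one of its three places. Origin at the centre of its foot (short end face); z runs up its length, x is its thickness (pointing away from the locker), y its width
- short_a_center (a point): centre of that short slab, 50 mm up its z axis
- short_b: the other shorter white acrylic slab, 100 x 56 x 10 mm (66 g), leaning in the same stack, in one of its three places. Origin at the centre of its foot (short end face); z runs up its length, x is its thickness (pointing away from the locker), y its width
- short_b_center (a point): centre of that short slab, 50 mm up its z axis
- locker: low grey steel locker, fixed, 120 mm (x) x 200 mm (y) x 85 mm high, cam lock on its -y end; origin at the centre of its underside. The slabs lean on its +x flank, centred along it, feet on the shelf
- stand: fixed aluminium slab stand, 34 mm wide: a plank sloping at 45 degrees, 98 mm long, with a toe ledge at its lower end, square to it, 18 mm proud. Origin at the centre of its underside. Up the slope is (0.707, 0, 0.707), out of the face (-0.707, 0, 0.707) in its frame. A slab lies flat on the plank, foot on the ledge; the long one overhangs it 11 mm each side and 52 mm at the top
- stand_toe (a point): where the centre of the slab's foot face belongs on the stand: on the toe ledge, 5 mm out of the plank's face; in the stand's frame at (-58.5, 0, 33.5) mm
- stand_seat (a point): where the long slab's centre lies when it rests on the stand: 75 mm up the slope from stand_toe; its axes are the stand's axes
- case: fixed grey plastic case, outside 136 mm (x) x 186 mm (y) x 55 mm high, walls and floor 5 mm; origin at the centre of its underside. Inside, two rubber battens run along x at y = -50 and +50 mm, 12 mm wide, tops 29 mm above the case's underside; the slab lies flat across both, its length along the case's y. The lid is hinged on the +x rim
- case_seat (a point): where the long slab's centre lies when it rests on the battens in the middle of the case: 34 mm above the case's underside
- lid (a joint): angle of the case lid, rad: 0 shut (the start), 1.72 open on its stop, leaning a little past upright. Plain hinge, 220 g lid: below upright it falls shut, past upright it falls onto its stop
- lid_tab (a point): grip point on the lid's steel lift tab, a flat tongue 24 mm wide (along the case's y), 8 mm thick, standing 45 mm out from the middle of the lid's front (-x) edge; the point lies at mid-thickness 30 mm out from that edge, 60 mm above the shelf when shut, and moves with the lid
- lid_hinge (a point): middle of the lid's hinge line, which runs along the case's y axis, 55.5 mm above the case's underside; the grip point circles it at 166 mm radius
- phantom: bystander: white acrylic phantom cylinder, 60 mm diameter, 70 mm high, standing on the shelf; origin at the centre of its underside
- vial_shield: bystander: dark lead-lined vial shield, 48 mm diameter, 72 mm high; origin at the centre of its underside
- loupe: bystander: small chrome magnifier loupe, 42 mm diameter, 34 mm high; origin at the centre of its underside
Mind the look-alikes: they are no part of the job. Leave any blue, green or turquoise look-alike of the short_b alone.

How it is judged:
By the outcome, as a careful person would: the job done as asked, in the order asked, and still so for the second after the job is handed in, with the robot touching nothing.
It also fails if it takes over 67 s, if anything falls off the work surface, if the arm or the gripper's body presses on something with over 40 N, if the wrist force passes 120 N, or if a joint passes its speed limit or range.

### The arm

A 7-joint arm with a two-finger parallel gripper is mounted at the origin on the work surface. World frame = base frame: x ahead of the robot, y to its left, z up, the work surface at z = 0. Lengths are in m, angles in rad, forces in N, time in s.
With the tool pointing down it reaches from about 0.4 to 0.925 m from the base axis. Payload 5.6 kg.
Tool frame: the origin (TCP) lies at the very end of the fingers, on their centre line; the grasp point (between the pads) lies 19 mm behind it (env.grasp_offset is the distance from the TCP to the grasp point, in m); z points along the fingers, y is the line along which they close (so a half turn about z gives the same grasp; the last joint's range is limited). The gripper opens to 85 mm and grips with 20 to 120 N. Pads are 22 mm wide; open, the fingers measure 114 mm over their backs; the gripper's body (76 mm by 85 mm) begins 54 mm behind the grasp point. The pads swing forward as they close: fully open they stand 13 mm farther back than shut.
Start: joints at [-1.287, 0.468, -0.012, 1.603, 0.006, 1.071, -0.056], TCP at [0.209, 0.616, 0.231] pointing down, gripper open.
Joint ranges: [-2.53, 2.53], [-0.31, 2.02], [-1.57, 1.55], [0.28, 2.44], [-1.29, 4.43], [0.15, 1.84], [-2.92, 2.92]. Speed limits (rad/s): [2.57, 2.57, 3.14, 3.14, 3.14, 3.14, 3.14].

### API

Orientations are given as a unit quaternion [x, y, z, w].
In Python, from plant import env gives the robot as it stands.
- The arm moves only by the tool carry_out, never from a script. Its arguments are lists of equal length, an entry for each row: "dp": the shift along the world's x, y, z as a fraction of full scale, a list of three; "rotation": the turn, a rotation vector about the world's x, y, z as a fraction of full scale, a list of three; "hand": the finger opening in mm, from 0 to 85.4. A call has 1 to 20 rows; each row is the pose to reach, as a shift and turn from the pose commanded when the call began; what a row does not reach only later rows make up. Full scale, the value 1, is 0.3 m for a shift and 30 degrees for a turn. A row lasts 1/12 s, in which the tool goes at most 41.7 mm and 7.16 degrees, less where a joint would pass 70% of its speed; a pose out of reach is approached as far as the arm can. A call with a number of a shift or a turn outside -1 to 1 is refused whole. A call with a gripper value outside its range is refused whole. The fingers move at their own pace and stop on an object; "newtons" is the grip in N (left out, the last holds). Time passes only in rows, so rows that repeat a pose let the fingers close. It gives the time, the measured TCP pose, the force, the opening and the grip force at its end, in the units of the state.
- env.get_obs(): the state, without advancing time (a new reading comes with each control period).
- env.capture(name): name is "scene" or "side" or "wrist"; returns (picture, depth): 420x560x3 uint8, blue, green, red; 420x560 float32, m along the optical axis (not along the pixel's ray), 0 where there is no reading.
- env.get_calibration(name): a dict with "mtx" (3x3 intrinsics, pixels), "cam_to_world" (4x4, takes a point from camera to world coordinates). Camera axes: x right, y up, looking along -z (the intrinsics and any distortion apply to the point x, -y, -z); pixel columns grow to the right and rows downward; lengths in m; the calibration is good to about 2 mm. A picture is of the moment at which its call begins: read the wrist's pose just before it. get_calibration takes no time and is no camera call; for the wrist camera it gives the pose at the moment of the call.
- env.job_done(): hands the job in; it is judged then, once.
The state is a dict: "time_s": time; "qpos": joint angles; "qvel": joint speeds; "tau": joint torques, N m; "tool_pos": TCP position; "ee_rot": TCP orientation; "contact_force": force on the tool from outside, world axes, zero at the start; "wrist_torque": the same for the moment, N m; "finger_gap": finger opening in m; "grasp_force": force on a finger pad.
Only numpy, scipy, OpenCV 4.12 (cv2) and the standard library are available. Lean on these libraries where they do the work, as an engineer would, in place of code of your own. Each camera call takes 0.05 s, during which the arm holds its last target. There are 200 camera calls.

## Working session

There is one attempt and no reset: what is moved stays moved. The work goes in short steps, Python scripts to look and compute and a tool call to move; the robot and the scene stay as the last step left them, time stands still between calls to the robot, and variables do not carry over. Pictures are saved under pics/ and viewed, at most 12 in all, crops included, and the job is handed in when it is done.

Besides the shell and the picture viewer there is one more tool, called as name(argument=value, ...) on one line, values as JSON. carry_out: Moves the arm, as the interface text tells. Shift numbers are shares of 0.3 m and turn numbers shares of 30 degrees, none past 1 either way. Its arguments: {"type":"object","properties":{"dp":{"type":"array","items":{"type":"array","items":{"type":"number","minimum":-1,"maximum":1}}},"rotation":{"type":"array","items":{"type":"array","items":{"type":"number","minimum":-1,"maximum":1}}},"hand":{"type":"array","items":{"type":"number"}},"newtons":{"type":"number"}},"required":["dp","rotation","hand"]}

```bash
ls; mkdir -p pics
cat > h.py <<'E'
import numpy as np, cv2
from plant import env
def cap(n):
    c=env.get_calibration(n); p,d=env.capture(n); return p,d,np.array(c["mtx"]),np.array(c["cam_to_world"])
def cloud(d,K,T):
    v,u=np.mgrid[:d.shape[0],:d.shape[1]]
    x=(u-K[0,2])/K[0,0]*d; y=(v-K[1,2])/K[1,1]*d
    P=np.stack([x,-y,-d,np.ones_like(d)],-1)@T.T
    return P[...,:3]
E
python3 - <<'E'
from h import *
for n in("scene","side"):
    p,d,K,T=cap(n); cv2.imwrite(f"pics/{n}0.png",p); np.savez(f"{n}0.npz",p=p,d=d,K=K,T=T); print(n,K.round(1).tolist(),T.round(3).tolist(),(d>0).mean())
print(env.get_obs())
E
```

```text
pics
scene [[486.7, 0.0, 282.5], [0.0, 486.7, 207.3], [0.0, 0.0, 1.0]] [[0.541, -0.594, 0.596, 1.314], [0.841, 0.386, -0.379, -0.399], [-0.005, 0.706, 0.708, 0.941], [0.0, 0.0, 0.0, 1.0]] 0.9959056122448979
side [[472.3, 0.0, 281.3], [0.0, 472.3, 206.7], [0.0, 0.0, 1.0]] [[-0.966, 0.158, -0.203, 0.381], [-0.257, -0.578, 0.774, 0.899], [0.005, 0.8, 0.599, 0.763], [0.0, 0.0, 0.0, 1.0]] 0.996156462585034
{'time_s': 0.1, 'qpos': array([-1.28699978,  0.46829849, -0.01157354,  1.60353471,  0.00596664,
        1.07139949, -0.05630456]), 'qvel': array([ 0.00058773, -0.00137341, -0.00052319, -0.00171546,  0.00215316,
        0.00044708, -0.00053462]), 'tau': array([ 7.02153079e-05, -5.33519983e+01,  2.10872845e-02, -2.51965785e+01,
        1.14341706e-02,  4.33214474e-03, -3.65002855e-07]), 'tool_pos': array([0.20856625, 0.61509858, 0.23042616]), 'ee_rot': array([ 1.62726924e-01,  9.86670818e-01, -7.98699013e-04, -8.11327599e-05]), 'contact_force': array([ 0.81091002,  0.09532667, -0.08472944]), 'wrist_torque': array([ 0.00901602, -0.01876959, -0.01544696]), 'grasp_force': 0.0, 'finger_gap': 0.08555466455140383}
```

View pics/scene0.png

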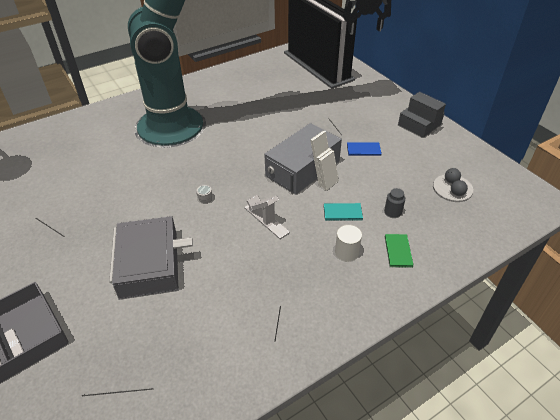

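View pics/side0.png

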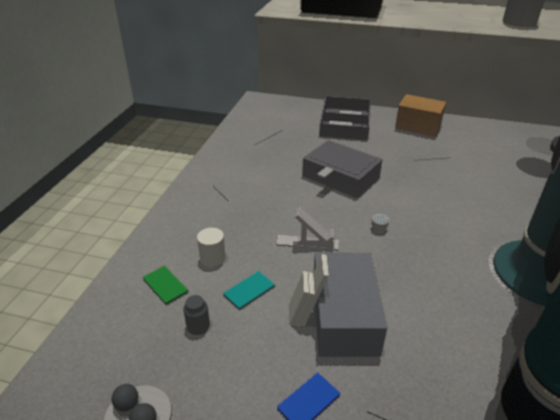

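The scene view shows the case at (148,255) with its tab at (182,243), the locker at (303,157), the stack at (325,160) and the stand at (267,215). The phantom is at (348,242), the vial shield at (395,202) and the loupe at (204,193).

Candidates for the long slab:
- the tall white slab at (320,145)
- the short white slabs at (326,170)
- the flat look-alikes: blue (364,149), turquoise (343,212), green (399,250)

I choose the tall white one. Next is a close crop plus depth measurements.

Run:
```python
from h import *
A=np.load("scene0.npz");B=np.load("side0.npz")
a=cv2.resize(A["p"][115:215,250:350],(500,500),interpolation=cv2.INTER_CUBIC)
b=cv2.resize(B["p"][245:335,280:350],(389,500),interpolation=cv2.INTER_CUBIC)
a2=cv2.resize(A["p"][185:245,235:300],(433,400),interpolation=cv2.INTER_CUBIC)
cv2.imwrite("pics/crop1.png",cv2.resize(np.hstack([a,b]),(800,450)))
for n,D in(("scene",A),("side",B)):
    P=cloud(D["d"],D["K"],D["T"]);p=D["p"].astype(int)
    def pt(u,v): return P[v,u].round(3)
    m=(P[...,2]>0.008)&(P[...,2]<0.2)
    x=P[...,0];y=P[...,1]
    # connected components
    nn,l,s,c=cv2.connectedComponentsWithStats(m.astype(np.uint8))
    print(n,"table z",np.median(P[...,2][(abs(P[...,2])<.02)]).round(4))
    for i in range(1,nn):
        if s[i,4]>60:
            q=P[l==i]; r=cv2.minAreaRect((q[:,:2]*1000).astype(np.float32))
            print(c[i].round(),s[i,4],"rect mm",np.round(r[0]),np.round(r[1]),round(r[2],1),"zmax",np.percentile(q[:,2],98).round(3))
```

```text
scene table z 0.0
[27. 29.] 2498 rect mm [-771. -255.] [262. 281.] 85.3 zmax 0.193
[223.  26.] 4509 rect mm [-415.  549.] [187. 711.] 23.4 zmax 0.194
[489.  26.] 6403 rect mm [  89. 1250.] [727. 303.] 26.0 zmax 0.194
[320.  47.] 3404 rect mm [-35. 591.] [332. 107.] 16.6 zmax 0.196
[167. 112.] 3109 rect mm [18. -6.] [209. 183.] 71.7 zmax 0.194
[422. 114.] 1332 rect mm [453. 680.] [116. 107.] 15.7 zmax 0.102
[304. 159.] 3648 rect mm [446. 243.] [177. 213.] 14.6 zmax 0.139
[364. 148.] 290 rect mm [449. 447.] [100.  61.] 56.7 zmax 0.013
[456. 182.] 411 rect mm [730. 553.] [60. 92.] 61.0 zmax 0.05
[204. 193.] 207 rect mm [378. -60.] [42. 43.] 23.1 zmax 0.037
[395. 202.] 450 rect mm [701. 339.] [47. 42.] 11.2 zmax 0.074
[263. 207.] 485 rect mm [526.  39.] [95. 37.] 8.3 zmax 0.097
[343. 210.] 459 rect mm [628. 228.] [100.  59.] 57.7 zmax 0.013
[145. 256.] 4855 rect mm [ 517. -260.] [189. 191.] 67.3 zmax 0.067
[348. 242.] 755 rect mm [745. 150.] [59. 60.] 85.7 zmax 0.072
[398. 250.] 568 rect mm [811. 260.] [ 56. 104.] 55.4 zmax 0.013
[ 25. 334.] 2190 rect mm [ 546. -577.] [171. 140.] 4.7 zma
[... 291 characters left out ...]
023
[342. 167.] 2855 rect mm [ 516. -259.] [192. 190.] 68.0 zmax 0.067
[529. 254.] 3393 rect mm [64. 10.] [ 86. 204.] 9.3 zmax 0.194
[313. 228.] 714 rect mm [524.  40.] [96. 39.] 7.7 zmax 0.099
[380. 222.] 252 rect mm [377. -57.] [42. 42.] 37.1 zmax 0.038
[211. 246.] 878 rect mm [742. 154.] [61. 61.] 85.9 zmax 0.073
[342. 304.] 7611 rect mm [444. 249.] [173. 204.] 14.9 zmax 0.139
[165. 283.] 877 rect mm [811. 262.] [ 57. 104.] 56.6 zmax 0.014
[248. 289.] 906 rect mm [628. 229.] [102.  59.] 57.7 zmax 0.014
[196. 314.] 808 rect mm [697. 348.] [47. 43.] 16.1 zmax 0.074
[309. 399.] 1630 rect mm [448. 449.] [101.  57.] 57.3 zmax 0.013
[132. 403.] 1029 rect mm [721. 543.] [53. 90.] 65.6 zmax 0.051
```

View pics/crop1.png

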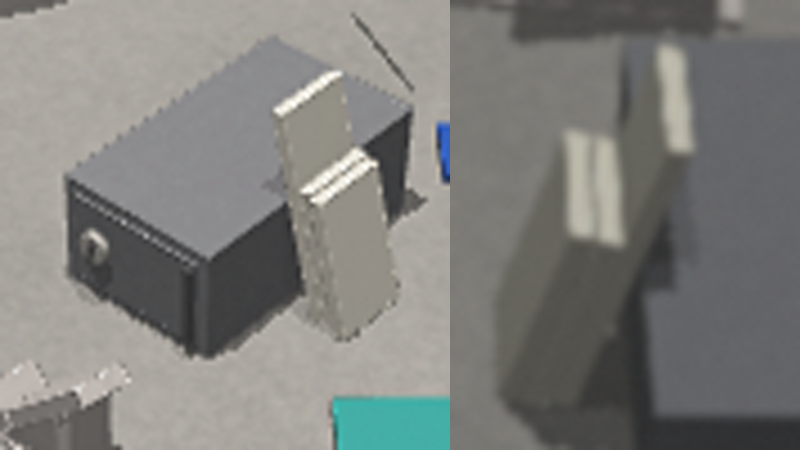

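Both crops show the long slab is the back one, with its top edge at scene pixel (311,134). The two short ones are in front of it, tops at (318,152). Next I'll fit the poses.

Run:
```python
from h import *
S={}
for n in("scene","side"):
    D=np.load(n+"0.npz");P=cloud(D["d"],D["K"],D["T"]);S[n]=(P,D["p"].astype(int),D)
def near(P,c,r): return (np.hypot(P[...,0]-c[0],P[...,1]-c[1])<r)
def rect(q): r=cv2.minAreaRect((q[:,:2]*1000).astype(np.float32)); return np.round(r[0],1),np.round(r[1],1),round(r[2],1)
for n,(P,p,D) in S.items():
    z=P[...,2]; print("==",n)
    dark=p.max(-1)<125
    m=near(P,(.445,.245),.15)&(abs(z-.086)<.005)&dark
    print("locker top",rect(P[m]),m.sum())
    w=near(P,(.445,.245),.15)&(p.min(-1)>115)
    q=P[w&(z>.11)&(z<.16)]; print("long upper",len(q),q.mean(0).round(4),rect(q),q[:,2].max())
    # normal fit
    c=q.mean(0);u,s,vt=np.linalg.svd(q-c);print(" normal",vt[2].round(3),s.round(3))
    q=P[w&(z>.1397-.004)&(z<.16)];print(" top",len(q),q.mean(0).round(4),rect(q))
    q=P[w&(z>.02)&(z<.09)];c=q.mean(0);u,s,vt=np.linalg.svd(q-c);print(" short face",c.round(4),vt[2].round(3),len(q))
    q=P[w&(z>.092)&(z<.102)];print(" short top",len(q),q.mean(0).round(4),rect(q))
    m=near(P,(.517,-.26),.16)&(z>.061)&(z<.07); print("lid top",rect(P[m]),np.median(z[m]).round(4),m.sum())
    k=near(P,(.517,-.26),.2)&(p.min(-1)>130)&(z>.03)&(z<.075); print("tab",rect(P[k]),np.median(P[k],0).round(4),k.sum())
    m=near(P,(.525,.04),.1)&(z>.004)&(z<.2); q=P[m]
    print("stand all",rect(q),len(q))
    for a,b in((.004,.015),(.015,.03),(.03,.045),(.045,.06),(.06,.075),(.075,.09),(.09,.11)):
        t=q[(q[:,2]>a)&(q[:,2]<b)]
        if len(t): print("  ",a,len(t),t.mean(0).round(3),rect(t))
```

```text
== scene
locker top (array([468.8, 226. ]), array([230.1, 102.5]), 73.6) 85
long upper 242 [0.4736 0.2533 0.1306] (array([471.3, 255.5]), array([22.4, 58.6]), 16.3) 0.14947157410587653
 normal [0.923 0.206 0.324] [0.272 0.189 0.043]
 top 94 [0.4695 0.2536 0.1429] (array([468.2, 254.1]), array([15.5, 57.7]), 16.9)
 short face [0.4392 0.2327 0.0777] [0.194 0.058 0.979] 1946
 short top 146 [0.4932 0.2589 0.0968] (array([492.6, 260.8]), array([34.2, 59.9]), 7.1)
lid top (array([ 517.1, -258.9]), array([187.3, 188.1]), 67.9) 0.0639 3421
tab (array([ 515. , -259.8]), array([187.6, 187.7]), 67.4) [ 0.5337 -0.2413  0.0619] 344
stand all (array([525.3,  45. ]), array([175.3, 179.3]), 28.1) 816
   0.004 372 [0.553 0.039 0.007] (array([525.3,  45. ]), array([175.3, 179.3]), 28.1)
   0.015 63 [0.536 0.035 0.024] (array([519. ,  36.5]), array([79.3, 30.7]), 9.6)
   0.03 148 [0.512 0.035 0.037] (array([518.5,  38.3]), array([80., 36.]), 8.6)
   0.045 80 [0.543 0.036 0.052] (array([523.6,  35.9]), array([72.2, 31.9]), 12.9)
   0.06 55 [0.549 0.036 0.066] (array([541.8,  39.4]), array([31.8, 32.4]),
[... 745 characters left out ...]
ay([41.7, 16.4]), 69.7) [ 0.5435 -0.1919  0.0647] 46
stand all (array([535.2,  27.3]), array([189.1, 161.6]), 54.9) 1215
   0.004 552 [0.542 0.044 0.007] (array([535.2,  27.3]), array([189.1, 161.6]), 54.9)
   0.015 61 [0.519 0.053 0.024] (array([519.2,  47.2]), array([70. , 19.5]), 4.7)
   0.03 194 [0.502 0.042 0.037] (array([516.7,  39.9]), array([78.3, 38.3]), 9.8)
   0.045 124 [0.525 0.048 0.052] (array([518.4,  39.2]), array([73. , 38.3]), 3.7)
   0.06 108 [0.536 0.048 0.067] (array([532.9,  44.1]), array([42.7, 26.9]), 66.0)
   0.075 95 [0.549 0.048 0.083] (array([552.1,  43.8]), array([28.9, 39.2]), 1.0)
   0.09 81 [0.562 0.048 0.096] (array([562.5,  45.2]), array([18.7, 38.2]), 12.8)
```

Run:
```python
from h import *
A=np.load("scene0.npz");B=np.load("side0.npz")
a=cv2.resize(A["p"][185:245,235:300],(433,400),interpolation=cv2.INTER_CUBIC)
b=cv2.resize(B["p"][200:255,265:345],(367,252),interpolation=cv2.INTER_CUBIC)
b=cv2.copyMakeBorder(b,0,148,0,0,cv2.BORDER_CONSTANT)
cv2.imwrite("pics/crop2.png",np.hstack([a,b]))
```

```text
(no output)
```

View pics/crop2.png

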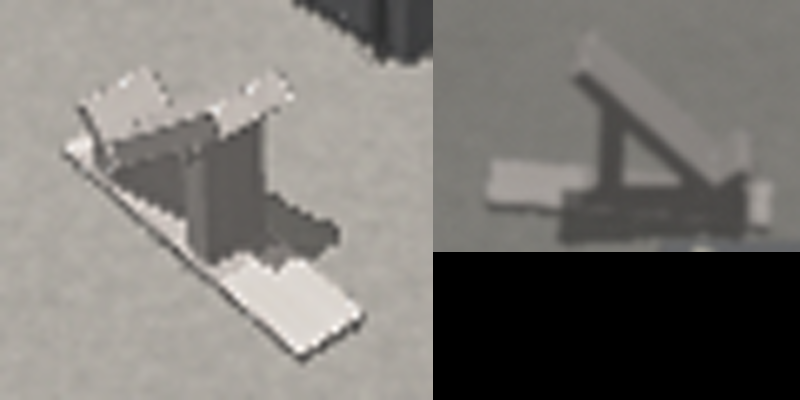

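The stand crop shows the plank rising away from the robot: toe ledge at scene (250,200), top end at (275,200), flat base plate running to (288,235). I'll refine the poses of the stand, case and stack once, then move.

```bash
cat >> h.py <<'E'
from scipy.spatial.transform import Rotation as Ro
def unit(a): return np.array([np.cos(np.radians(a)),np.sin(np.radians(a)),0.])
def toolR(d,y):
    d=np.array(d,float);d/=np.linalg.norm(d);y=np.array(y,float);y/=np.linalg.norm(y)
    return Ro.from_matrix(np.c_[np.cross(y,d),y,d])
def delta(gp,R,depth=.019):
    o=env.get_obs(); t=np.array(gp)+R.as_matrix()[:,2]*depth
    rv=np.degrees((R*Ro.from_quat(o["ee_rot"]).inv()).as_rotvec())
    print("t",round(o["time_s"],2),"tcp",o["tool_pos"].round(4),"tgt",t.round(4),"dp",((t-o["tool_pos"])/.3).round(3),"rot",(rv/30).round(3),"F",o["contact_force"].round(1),"gap",o["finger_gap"].round(4),"gf",round(o["grasp_force"],1))
E
python3 - <<'E'
from h import *
for n in("scene","side"):
    D=np.load(n+"0.npz");P=cloud(D["d"],D["K"],D["T"]);z=P[...,2];print("==",n)
    m=(np.hypot(P[...,0]-.517,P[...,1]+.26)<.16)&(z>.059)&(z<.07);q=P[m]
    best=None
    mk=cv2.morphologyEx(m.astype(np.uint8),cv2.MORPH_OPEN,np.ones((19,19)) if n=="scene" else np.ones((13,13)))
    q2=P[mk>0]; print("lid rect",[np.round(v,1) for v in cv2.minAreaRect((q2[:,:2]*1000).astype(np.float32))])
    for a in (66,68,70):
        e,f=unit(a)[:2],unit(a-90)[:2]; s=q[:,:2]@e;t=q[:,:2]@f
        tc=(np.percentile(t,.5)+np.percentile(t,99.5))/2
        b=abs(t-tc)>.03; tip=abs(t-tc)<.03
        tp=q[s>np.percentile(s[b],99.5)+.006]
        print(a,"t",np.percentile(t,[.5,99.5]).round(4),"s",np.percentile(s[b],[.5,99.5]).round(4),"tab s",s.max().round(4),"tab t",(tp[:,:2]@f).min().round(4),(tp[:,:2]@f).max().round(4),len(tp))
    # stand plank
    m=(np.hypot(P[...,0]-.53,P[...,1]-.04)<.09)&(z>.045)&(z<.105);q=P[m]
    for a in (5,7,9,11):
        e,f=unit(a),unit(a+90); x=q@e;k=q[:,2]-x
        h=np.histogram(k,bins=np.arange(k.min(),k.max(),.003));i=h[0].argmax();k0=h[1][i]+.0015
        i=abs(k-k0)<.005; t=q[i]@f
        print("stand",a,"k",np.median(k[i]).round(4),i.sum(),"std",k[i].std().round(4),"t",np.percentile(t,[1,99]).round(4),"xmax",x[i].max().round(4),"zmax",q[i,2].max().round(4))
    m=(np.hypot(P[...,0]-.53,P[...,1]-.04)<.09)&(z>.02)&(z<.105)
    print("all",[np.round(v,1) for v in cv2.minAreaRect((P[m][:,:2]*1000).astype(np.float32))])
E
```

```text
== scene
lid rect [array([ 535.9, -289.9]), array([133.8,  79.3]), np.float64(59.0)]
66 t [0.4853 0.6711] s [-0.1181  0.0231] tab s 0.0678 tab t 0.5616 0.5886 141
68 t [0.4832 0.6692] s [-0.1386  0.0019] tab s 0.0474 tab t 0.5624 0.5899 141
70 t [0.4805 0.6673] s [-0.1601 -0.0165] tab s 0.0273 tab t 0.5626 0.5909 138
stand 5 k -0.4673 78 std 0.0022 t [-0.0254  0.0098] xmax 0.5706 zmax 0.1001
stand 7 k -0.4669 81 std 0.0022 t [-0.0436 -0.0101] xmax 0.5705 zmax 0.1001
stand 9 k -0.465 63 std 0.0013 t [-0.062  -0.0292] xmax 0.5674 zmax 0.1001
stand 11 k -0.4632 66 std 0.0014 t [-0.0809 -0.0484] xmax 0.5653 zmax 0.1001
all [array([525.9,  38.8]), array([95. , 36.7]), np.float64(8.3)]
== side
lid rect [array([ 496.3, -267. ]), array([150.9, 165.4]), np.float64(6.3)]
66 t [0.4838 0.6706] s [-0.1156  0.0254] tab s 0.0688 tab t 0.5613 0.5889 83
68 t [0.4825 0.6682] s [-0.1346  0.0037] tab s 0.0489 tab t 0.5631 0.5903 85
70 t [0.4791 0.6659] s [-0.1557 -0.0145] tab s 0.0289 tab t 0.5641 0.5909 82
stand 5 k -0.4659 270 std 0.0018 t [-0.0238  0.0133] xmax 0.5694 zmax 0.1014
stand 7 k -0.4653 271 std 0.0018 t [-0.0429 -0.0055] xmax 0.5689 zmax 0.1014
stand 9 k -0.4642 274 std 0.002 t [-0.0619 -0.0243] xmax 0.5683 zmax 0.1014
stand 11 k -0.4622 243 std 0.0015 t [-0.0806 -0.0439] xmax 0.5655 zmax 0.1014
all [array([524.8,  39.8]), array([95.3, 38.7]), np.float64(7.7)]
```

carry_out(dp=[[0.8, -1, 0.1], [0.8, -1, 0.1], [0.8, -1, 0.1], [0.8, -1, 0.1], [0.8, -1, 0.1], [0.8, -1, 0.1], [0.8, -1, 0.1], [0.8, -1, 0.1], [0.8, -1, 0.1], [0.8, -1, 0.1]], rotation=[[0, 0, -1], [0, 0, -1], [0, 0, -1], [0, 0, -1], [0, 0, -1], [0, 0, -1], [0, 0, -1], [0, 0, -1], [0, 0, -1], [0, 0, -1]], hand=[60, 60, 60, 60, 60, 60, 60, 60, 60, 60])

```text
time_s: 0.93
tool_pos: [0.4534, 0.3087, 0.2619]
ee_rot: [0.417, 0.909, -0.0, 0.002]
contact_force: [0.7, 0.1, -0.6]
finger_gap: 0.0599
grasp_force: 0.0
```

carry_out(dp=[[0.3, -1, 0], [0.3, -1, 0], [0.3, -1, 0], [0.3, -1, 0], [0.3, -1, 0], [0.3, -1, 0], [0.3, -1, 0], [0.3, -1, 0], [0.3, -1, 0]], rotation=[[0, 0, -1], [0, 0, -1], [0, 0, -1], [0, 0, -1], [0, 0, -1], [0, 0, -1], [0, 0, -1], [0, 0, -1], [0, 0, -1]], hand=[60, 60, 60, 60, 60, 60, 60, 60, 60])

```text
time_s: 1.68
tool_pos: [0.5394, 0.0091, 0.2614]
ee_rot: [0.638, 0.77, -0.001, 0.001]
contact_force: [-0.4, -0.3, -0.0]
finger_gap: 0.0598
grasp_force: 0.0
```

```bash
cat >> h.py <<'E'
TAB=np.array([.5463,-.1857,.060]);HIN=np.array([.4841,-.3396,.0555])
def tabpose(th,tilt):  # lid angle, tool tilt (deg) toward hinge
    u=unit(68);r=TAB-HIN;a=np.hypot(r@u,r[2]);b=np.arctan2(r[2],r@u)+th
    p=HIN+a*(np.cos(b)*u+np.sin(b)*np.array([0,0,1.]))
    s=np.radians(tilt); return p,toolR(-np.sin(s)*u-np.cos(s)*np.array([0,0,1.]),unit(-22))
E
python3 - <<'E'
from h import *
p,R=tabpose(0,30); delta(p+[0,0,.10],R); delta(p,R)
E
```

```text
Traceback (most recent call last):
  File "h.py", line 18, in delta
    print("t",round(o["time_s"],2),"tcp",o["tool_pos"].round(4),"tgt",t.round(4),"dp",((t-o["tool_pos"])/.3).round(3),"rot",(rv/30).round(3),"F",o["contact_force"].round(1),"gap",o["finger_gap"].round(4),"gf",round(o["grasp_force"],1))
                                                                                                                                                                                   ^^^^^^^^^^^^^^^^^^^^^
AttributeError: 'float' object has no attribute 'round'
```

```bash
sed -i 's/o\["finger_gap"\].round(4)/round(float(o["finger_gap"]),4)/; s/round(o\["grasp_force"\],1)/round(float(o["grasp_force"]),1)/' h.py
python3 - <<'E'
from h import *
p,R=tabpose(0,30); delta(p+[0,0,.10],R); delta(p,R)
E
```

```text
t 1.68 tcp [0.5394 0.0091 0.2614] tgt [ 0.5427 -0.1945  0.1435] dp [ 0.011 -0.679 -0.393] rot [-1.003  0.099 -1.067] F [-0.4 -0.3 -0. ] gap 0.0598 gf 0.0
t 1.68 tcp [0.5394 0.0091 0.2614] tgt [ 0.5427 -0.1945  0.0435] dp [ 0.011 -0.679 -0.726] rot [-1.003  0.099 -1.067] F [-0.4 -0.3 -0. ] gap 0.0598 gf 0.0
```

carry_out(dp=[[0.01, -0.68, -0.39], [0.01, -0.68, -0.39], [0.01, -0.68, -0.39], [0.01, -0.68, -0.39], [0.01, -0.68, -0.39], [0.01, -0.68, -0.39], [0.01, -0.68, -0.39], [0.01, -0.68, -0.39]], rotation=[[-0.98, 0.1, -1], [-0.98, 0.1, -1], [-0.98, 0.1, -1], [-0.98, 0.1, -1], [-0.98, 0.1, -1], [-0.98, 0.1, -1], [-0.98, 0.1, -1], [-0.98, 0.1, -1]], hand=[60, 60, 60, 60, 60, 60, 60, 60])

```text
time_s: 2.35
tool_pos: [0.5411, -0.1875, 0.1424]
ee_rot: [0.789, 0.56, -0.212, 0.139]
contact_force: [0.1, 0.4, 0.5]
finger_gap: 0.06
grasp_force: 0.0
```

Run:
```python
from h import *
p,R=tabpose(0,30); delta(p,R)
p,d,K,T=cap("wrist"); cv2.imwrite("pics/w1.png",p)
P=cloud(d,K,T); z=P[...,2]; m=(abs(z-.064)<.006)&(np.hypot(P[...,0]-.546,P[...,1]+.186)<.06)
q=P[m];s=q[:,:2]@unit(68)[:2];t=q[:,:2]@unit(-22)[:2]
tp=s>.012
print(len(q),s.max(),t[tp].min(),t[tp].max(),np.median(z[m]))
```

```text
t 2.35 tcp [ 0.5411 -0.1875  0.1424] tgt [ 0.5427 -0.1945  0.0435] dp [ 0.006 -0.023 -0.329] rot [-0.034 -0.026 -0.082] F [0.1 0.4 0.5] gap 0.06 gf 0.0
5933 0.04929329446182027 0.5635559515672713 0.5875920802740822 0.06310871084422631
```

View pics/w1.png

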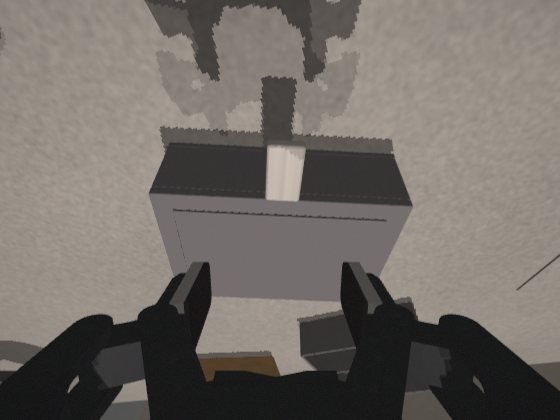

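The wrist view shows the tab at (285,172), centred between the open fingers, and its measured position agrees to about 1 mm. I'll descend and grip it.

carry_out(dp=[[0.005, 0, -0.33], [0.005, 0, -0.33], [0.005, 0, -0.33], [0.005, 0, -0.33], [0.005, 0, -0.33], [0.005, 0, -0.33], [0.005, 0, -0.33], [0.005, 0, -0.33], [0.005, 0, -0.33], [0.005, 0, -0.33]], rotation=[[-0.02, 0, -0.07], [-0.02, 0, -0.07], [-0.02, 0, -0.07], [-0.02, 0, -0.07], [-0.02, 0, -0.07], [-0.02, 0, -0.07], [-0.02, 0, -0.07], [-0.02, 0, -0.07], [-0.02, 0, -0.07], [-0.02, 0, -0.07]], hand=[60, 60, 60, 60, 60, 15, 15, 15, 15, 15], newtons=25)

```text
time_s: 3.23
tool_pos: [0.545, -0.1884, 0.0472]
ee_rot: [0.799, 0.543, -0.214, 0.141]
contact_force: [0.2, 2.1, 7.7]
finger_gap: 0.023
grasp_force: 27.5
```

Run:
```python
from h import *
o=env.get_obs();R0=Ro.from_quat(o["ee_rot"]);t0=o["tool_pos"]
p,R=tabpose(0,30);delta(p,R)
# plan arc: lid 0..1.67 rad, tilt 30 -> -40, relative to call starts each ~0.5 rad
gp0=t0-R0.as_matrix()[:,2]*.019
prev=(t0,R0)
r=gp0-HIN
print("gp0",gp0.round(4))
TH=1.66;N=36
ax=unit(-22) # find sign
u=unit(68)
a=np.hypot(r@u,r[2]);b0=np.arctan2(r[2],r@u);off=(r@unit(-22))*unit(-22)
base=None
for k in range(0,N+1):
    th=TH*k/N; b=b0+th; s=np.radians(30-70*k/N)
    g=HIN+off+a*(np.cos(b)*u+np.sin(b)*np.array([0,0,1.]))
    Rr=toolR(-np.sin(s)*u-np.cos(s)*np.array([0,0,1.]),unit(-22)); t=g+Rr.as_matrix()[:,2]*.019
    if k==0: Ri=Rr; base=(t,Rr)
    if k%3==0: print(k,((t-base[0])/.3).round(3).tolist(),(np.degrees((Rr*base[1].inv()).as_rotvec())/30).round(3).tolist())
    if k%12==0: base=(t,Rr)
```

```text
t 3.23 tcp [ 0.545  -0.1884  0.0472] tgt [ 0.5427 -0.1945  0.0435] dp [-0.008 -0.02  -0.012] rot [-0.016 -0.01  -0.009] F [0.2 2.1 7.7] gap 0.023 gf 27.5
gp0 [ 0.5486 -0.1797  0.0637]
0 [0.0, 0.0, 0.0] [0.0, 0.0, 0.0]
3 [-0.001, -0.003, 0.076] [0.18, -0.073, -0.0]
6 [-0.007, -0.016, 0.151] [0.361, -0.146, 0.0]
9 [-0.016, -0.039, 0.222] [0.541, -0.219, 0.0]
12 [-0.028, -0.07, 0.29] [0.721, -0.291, -0.0]
15 [-0.016, -0.04, 0.062] [0.18, -0.073, -0.0]
18 [-0.035, -0.087, 0.117] [0.361, -0.146, -0.0]
21 [-0.057, -0.141, 0.164] [0.541, -0.219, 0.0]
24 [-0.081, -0.201, 0.203] [0.721, -0.291, 0.0]
27 [-0.026, -0.064, 0.029] [0.18, -0.073, 0.0]
30 [-0.053, -0.13, 0.048] [0.361, -0.146, 0.0]
33 [-0.08, -0.199, 0.057] [0.541, -0.219, 0.0]
36 [-0.108, -0.268, 0.056] [0.721, -0.291, 0.0]
```

carry_out(dp=[[0, -0.001, 0.038], [-0.001, -0.003, 0.076], [-0.004, -0.01, 0.114], [-0.007, -0.016, 0.151], [-0.011, -0.027, 0.187], [-0.016, -0.039, 0.222], [-0.022, -0.054, 0.256], [-0.028, -0.07, 0.29], [-0.028, -0.07, 0.29]], rotation=[[0.09, -0.036, 0], [0.18, -0.073, 0], [0.27, -0.11, 0], [0.361, -0.146, 0], [0.45, -0.182, 0], [0.541, -0.219, 0], [0.63, -0.255, 0], [0.721, -0.291, 0], [0.721, -0.291, 0]], hand=[15, 15, 15, 15, 15, 15, 15, 15, 15])

```text
time_s: 3.98
tool_pos: [0.5357, -0.2107, 0.136]
ee_rot: [0.827, 0.56, -0.045, 0.028]
contact_force: [2.5, 3.5, 0.9]
finger_gap: 0.0235
grasp_force: 27.4
```

Run:
```python
from h import *
for th in (.45,.553,.65):
    p,R=tabpose(th,6.67); delta(p,R)
```

```text
t 3.98 tcp [ 0.5357 -0.2107  0.136 ] tgt [ 0.5385 -0.2049  0.1129] dp [ 0.009  0.019 -0.077] rot [-0.021  0.001 -0.007] F [2.5 3.5 0.9] gap 0.0235 gf 27.4
t 3.98 tcp [ 0.5357 -0.2107  0.136 ] tgt [ 0.5353 -0.2129  0.1276] dp [-0.001 -0.007 -0.028] rot [-0.021  0.001 -0.007] F [2.5 3.5 0.9] gap 0.0235 gf 27.4
t 3.98 tcp [ 0.5357 -0.2107  0.136 ] tgt [ 0.5318 -0.2216  0.1407] dp [-0.013 -0.036  0.016] rot [-0.021  0.001 -0.007] F [2.5 3.5 0.9] gap 0.0235 gf 27.4
```

carry_out(dp=[[-0.008, -0.02, 0.031], [-0.016, -0.04, 0.062], [-0.025, -0.063, 0.09], [-0.035, -0.087, 0.117], [-0.046, -0.114, 0.141], [-0.057, -0.141, 0.164], [-0.069, -0.171, 0.184], [-0.081, -0.201, 0.203], [-0.081, -0.201, 0.203]], rotation=[[0.09, -0.036, 0], [0.18, -0.073, 0], [0.27, -0.11, 0], [0.361, -0.146, 0], [0.45, -0.182, 0], [0.541, -0.219, 0], [0.63, -0.255, 0], [0.721, -0.291, 0], [0.721, -0.291, 0]], hand=[15, 15, 15, 15, 15, 15, 15, 15, 15])

```text
time_s: 4.73
tool_pos: [0.5102, -0.2726, 0.1958]
ee_rot: [0.818, 0.555, 0.122, -0.084]
contact_force: [1.8, 1.9, 4.0]
finger_gap: 0.0236
grasp_force: 29.3
```

carry_out(dp=[[-0.013, -0.032, 0.015], [-0.026, -0.064, 0.029], [-0.04, -0.097, 0.039], [-0.053, -0.13, 0.048], [-0.067, -0.165, 0.053], [-0.08, -0.199, 0.057], [-0.094, -0.233, 0.057], [-0.108, -0.268, 0.056], [-0.108, -0.268, 0.056], [-0.108, -0.268, 0.056]], rotation=[[0.09, -0.036, 0], [0.18, -0.073, 0], [0.27, -0.11, 0], [0.361, -0.146, 0], [0.45, -0.182, 0], [0.541, -0.219, 0], [0.63, -0.255, 0], [0.721, -0.291, 0], [0.721, -0.291, 0], [0.721, -0.291, 0]], hand=[15, 15, 15, 15, 15, 15, 15, 15, 15, 15])

```text
time_s: 5.57
tool_pos: [0.4777, -0.3515, 0.2102]
ee_rot: [0.776, 0.529, 0.284, -0.193]
contact_force: [0.2, -1.0, 3.0]
finger_gap: 0.0229
grasp_force: 29.6
```

Run:
```python
from h import *
for th in (1.6,1.66,1.72):
    p,R=tabpose(th,-40); delta(p,R)
p,d,K,T=cap("scene"); P=cloud(d,K,T)
m=(np.hypot(P[...,0]-.5,P[...,1]+.33)<.12)&(P[...,2]>.07)&(P[...,2]<.18)
q=P[m]; s=q@unit(68); 
for a in (.07,.09,.11,.13,.15,.17):
    i=abs(q[:,2]-a)<.006; print(a,i.sum(),np.percentile(s[i],[5,50,95]).round(3) if i.sum() else "")
```

```text
t 5.57 tcp [ 0.4777 -0.3515  0.2102] tgt [ 0.4852 -0.3369  0.2067] dp [ 0.025  0.048 -0.011] rot [-0.005  0.002 -0.019] F [ 0.2 -1.   3. ] gap 0.0229 gf 29.6
t 5.57 tcp [ 0.4777 -0.3515  0.2102] tgt [ 0.4815 -0.3461  0.2059] dp [ 0.012  0.018 -0.014] rot [-0.005  0.002 -0.019] F [ 0.2 -1.   3. ] gap 0.0229 gf 29.6
t 5.57 tcp [ 0.4777 -0.3515  0.2102] tgt [ 0.4778 -0.3553  0.2044] dp [ 0.    -0.013 -0.019] rot [-0.005  0.002 -0.019] F [ 0.2 -1.   3. ] gap 0.0229 gf 29.6
0.07 63 [-0.137 -0.135 -0.134]
0.09 132 [-0.141 -0.137 -0.136]
0.11 148 [-0.141 -0.139 -0.138]
0.13 149 [-0.144 -0.141 -0.14 ]
0.15 153 [-0.146 -0.143 -0.142]
0.17 167 [-0.147 -0.145 -0.143]
```

The lid leans about 0.1 rad past upright, so I'll release it and back the hand off along the tool axis.

carry_out(dp=[[0, 0, 0], [0, 0, 0], [0, 0, 0], [0, 0, 0.05], [-0.05, -0.12, 0.2], [-0.08, -0.2, 0.35], [-0.08, -0.2, 0.35], [-0.08, -0.2, 0.35]], rotation=[[0, 0, 0], [0, 0, 0], [0, 0, 0], [0, 0, 0], [0, 0, 0], [0, 0, 0], [0, 0, 0], [0, 0, 0]], hand=[60, 60, 60, 60, 60, 60, 60, 60])

```text
time_s: 6.28
tool_pos: [0.453, -0.4151, 0.3214]
ee_rot: [0.777, 0.53, 0.283, -0.188]
contact_force: [-0.5, -0.2, -0.1]
finger_gap: 0.0601
grasp_force: 0.0
```

```bash
cat >> h.py <<'E'
# slab in stack: locker x axis lx, yaw 15
LX=unit(15.2); TOP=np.array([.4665,.2545,.1465]); SU=-np.sin(np.radians(15))*LX+np.array([0,0,np.cos(np.radians(15))])
def slabgrip(back,tilt,lift=0):  # back: dist from top along slab; tilt: tool forward tilt deg
    s=np.radians(tilt); return TOP-SU*back+SU*lift, toolR(np.sin(s)*LX-np.cos(s)*np.array([0,0,1.]),unit(15.2-90))
E
python3 - <<'E'
from h import *
p,d,K,T=cap("scene"); P=cloud(d,K,T)
m=(np.hypot(P[...,0]-.5,P[...,1]+.33)<.12)&(P[...,2]>.07)&(P[...,2]<.18)
q=P[m]; s=q@unit(68); 
for a in (.07,.11,.15,.17):
    i=abs(q[:,2]-a)<.006; print(a,i.sum(),np.percentile(s[i],[5,50,95]).round(3) if i.sum() else "")
g,R=slabgrip(.025,40); delta(g,R);delta(g-R.as_matrix()[:,2]*.1,R)
g,R=slabgrip(.025,0);delta(g,R)
E
```

```text
0.07 71 [-0.14  -0.137 -0.135]
0.11 163 [-0.145 -0.142 -0.14 ]
0.15 187 [-0.15  -0.148 -0.146]
0.17 182 [-0.153 -0.151 -0.149]
t 6.33 tcp [ 0.4535 -0.4128  0.3187] tgt [0.4845 0.2594 0.1078] dp [ 0.103  2.241 -0.703] rot [ 0.009  0.006 -1.779] F [ 0.2  0.8 -0.5] gap 0.0602 gf 0.0
t 6.33 tcp [ 0.4535 -0.4128  0.3187] tgt [0.4225 0.2425 0.1844] dp [-0.103  2.184 -0.448] rot [ 0.009  0.006 -1.779] F [ 0.2  0.8 -0.5] gap 0.0602 gf 0.0
t 6.33 tcp [ 0.4535 -0.4128  0.3187] tgt [0.4727 0.2562 0.1034] dp [ 0.064  2.23  -0.718] rot [-0.913  1.034 -1.708] F [ 0.2  0.8 -0.5] gap 0.0602 gf 0.0
```

The lid now sits about 0.145 rad past upright, so it's on its stop. Next is the stack.

carry_out(dp=[[0, 1, 0.05], [0, 1, 0.05], [0, 1, 0.05], [0, 1, 0.05], [0, 1, 0.05], [0, 1, 0.05], [0, 1, 0.05], [0, 1, 0.05], [0, 1, 0.05]], rotation=[[0, 0, -1], [0, 0, -1], [0, 0, -1], [0, 0, -1], [0, 0, -1], [0, 0, -1], [0, 0, -1], [0, 0, -1], [0, 0, -1]], hand=[80, 80, 80, 80, 80, 80, 80, 80, 80])

```text
time_s: 7.08
tool_pos: [0.4531, -0.1053, 0.3302]
ee_rot: [0.885, 0.315, 0.324, -0.115]
contact_force: [0.1, -1.2, 0.6]
finger_gap: 0.0802
grasp_force: 0.0
```

carry_out(dp=[[-0.05, 0.9, -0.1], [-0.05, 0.9, -0.1], [-0.05, 0.9, -0.1], [-0.05, 0.9, -0.1], [-0.05, 0.9, -0.1], [-0.05, 0.9, -0.1], [-0.05, 0.9, -0.1], [-0.05, 0.9, -0.1], [-0.05, 0.9, -0.1]], rotation=[[0, 0, -0.78], [0, 0, -0.78], [0, 0, -0.78], [0, 0, -0.78], [0, 0, -0.78], [0, 0, -0.78], [0, 0, -0.78], [0, 0, -0.78], [0, 0, -0.78]], hand=[80, 80, 80, 80, 80, 80, 80, 80, 80])

```text
time_s: 7.83
tool_pos: [0.4358, 0.1712, 0.2987]
ee_rot: [0.93, 0.136, 0.339, -0.047]
contact_force: [0.2, -0.4, -0.6]
finger_gap: 0.0801
grasp_force: 0.0
```

Run:
```python
from h import *
g,R=slabgrip(.025,40); delta(g-R.as_matrix()[:,2]*.08,R)
print(env.get_obs()["qpos"].round(2))
```

```text
t 7.83 tcp [0.4358 0.1712 0.2987] tgt [0.4349 0.2459 0.1691] dp [-0.003  0.249 -0.432] rot [ 0.007  0.003 -0.044] F [ 0.2 -0.4 -0.6] gap 0.0801 gf 0.0
[ 0.53 -0.29 -0.89  2.38 -0.52  0.28 -1.25]
```

Joints 2, 4 and 6 are near their limits with the tool tilted 40° forward, so I'll use 20°.

Run:
```python
from h import *
g,R=slabgrip(.025,20); delta(g-R.as_matrix()[:,2]*.09,R)
```

```text
t 7.83 tcp [0.4358 0.1712 0.2987] tgt [0.4493 0.2498 0.1891] dp [ 0.045  0.262 -0.365] rot [-0.175  0.644 -0.045] F [ 0.2 -0.4 -0.6] gap 0.0801 gf 0.0
```

carry_out(dp=[[0.04, 0.24, -0.36], [0.04, 0.24, -0.36], [0.04, 0.24, -0.36], [0.04, 0.24, -0.36], [0.04, 0.24, -0.36], [0.04, 0.24, -0.36], [0.04, 0.24, -0.36]], rotation=[[-0.17, 0.64, -0.03], [-0.17, 0.64, -0.03], [-0.17, 0.64, -0.03], [-0.17, 0.64, -0.03], [-0.17, 0.64, -0.03], [-0.17, 0.64, -0.03], [-0.17, 0.64, -0.03]], hand=[80, 80, 80, 80, 80, 80, 80])

```text
time_s: 8.42
tool_pos: [0.413, 0.2039, 0.2359]
ee_rot: [0.975, 0.12, 0.183, -0.026]
contact_force: [-0.1, -0.4, -0.9]
finger_gap: 0.0802
grasp_force: 0.0
```

Run:
```python
from h import *
g,R=slabgrip(.025,20); delta(g,R)
p,d,K,T=cap("wrist"); P=cloud(d,K,T); cv2.imwrite("pics/w2.png",p)
m=(np.hypot(P[...,0]-.47,P[...,1]-.255)<.05)&(P[...,2]>.139)&(P[...,2]<.155)&(p.min(-1)>110)
q=P[m]; print(len(q),q.mean(0).round(4),cv2.minAreaRect((q[:,:2]*1000).astype(np.float32)))
print(env.get_obs()["qpos"].round(2))
```

```text
t 8.42 tcp [0.413  0.2039 0.2359] tgt [0.479  0.2579 0.1045] dp [ 0.22   0.18  -0.438] rot [-0.024  0.038  0.035] F [-0.1 -0.4 -0.9] gap 0.0802 gf 0.0
965 [0.4643 0.2561 0.1458] ((464.65435791015625, 256.6540832519531), (10.877596855163574, 55.26694107055664), 14.849656105041504)
[ 1.23 -0.31 -1.57  2.23 -0.49  0.58 -1.35]
```

View pics/w2.png

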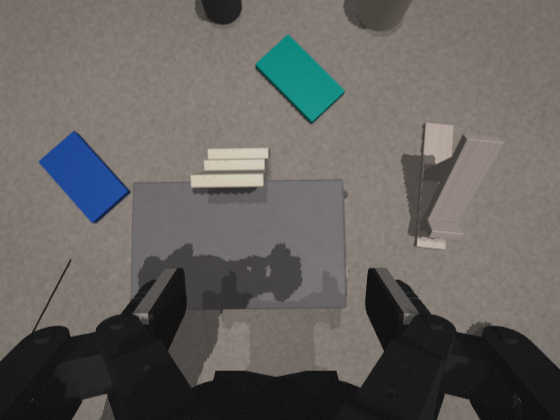

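The wrist view shows the long slab's top at (228,181) with the shorts in front of it, measured top centre (0.4648, 0.2565). The arm has been pushed to the limits of joints 2 and 3, so I'll raise it and set the tool vertical, then grip from upright.

carry_out(dp=[[0.5, 0.15, 0.3], [0.5, 0.15, 0.3], [0.5, 0.15, 0.3], [0.5, 0.15, 0.3], [0.5, 0.15, 0.3], [0.5, 0.15, 0.3], [0.5, 0.15, 0.3], [0.5, 0.15, 0.3], [0.5, 0.15, 0.3], [0.5, 0.15, 0.3]], rotation=[[-0.2, 0.64, 0], [-0.2, 0.64, 0], [-0.2, 0.64, 0], [-0.2, 0.64, 0], [-0.2, 0.64, 0], [-0.2, 0.64, 0], [-0.2, 0.64, 0], [-0.2, 0.64, 0], [-0.2, 0.64, 0], [-0.2, 0.64, 0]], hand=[80, 80, 80, 80, 80, 80, 80, 80, 80, 80])

```text
time_s: 9.3
tool_pos: [0.418, 0.1876, 0.3754]
ee_rot: [0.991, 0.128, 0.025, -0.001]
contact_force: [0.6, 0.7, -0.6]
finger_gap: 0.0801
grasp_force: 0.0
```

```bash
sed -i 's/TOP=np.array(\[.4665,.2545,.1465\])/TOP=np.array([.4655,.2555,.1465])/' h.py
python3 - <<'E'
from h import *
g,R=slabgrip(.025,-10); delta(g+[0,0,.09],R)
print(env.get_obs()["qpos"].round(2))
E
```

```text
t 9.3 tcp [0.418  0.1876 0.3754] tgt [0.4686 0.2563 0.1936] dp [ 0.169  0.229 -0.606] rot [-0.101  0.417  0.016] F [ 0.6  0.7 -0.6] gap 0.0801 gf 0.0
[ 1.4  -0.31 -1.57  1.83 -0.32  1.27 -1.4 ]
```

carry_out(dp=[[1, 0.1, -0.2], [1, 0.1, -0.2], [1, 0.1, -0.2], [1, 0.1, -0.2], [1, 0.1, -0.2], [1, 0.1, -0.2], [1, 0.1, -0.2], [1, 0.1, -0.2], [1, 0.1, -0.2], [1, 0.1, -0.2]], rotation=[[0, 0, 0], [0, 0, 0], [0, 0, 0], [0, 0, 0], [0, 0, 0], [0, 0, 0], [0, 0, 0], [0, 0, 0], [0, 0, 0], [0, 0, 0]], hand=[80, 80, 80, 80, 80, 80, 80, 80, 80, 80])

```text
time_s: 10.13
tool_pos: [0.4537, 0.1422, 0.3965]
ee_rot: [0.991, 0.127, 0.041, -0.004]
contact_force: [0.4, 0.1, -0.1]
finger_gap: 0.0803
grasp_force: 0.0
```

Run:
```python
from h import *
g,R=slabgrip(.025,-10); delta(g+[0,0,.09],R)
print(env.get_obs()["qpos"].round(2))
```

```text
t 10.13 tcp [0.4537 0.1422 0.3965] tgt [0.4686 0.2563 0.1936] dp [ 0.049  0.38  -0.676] rot [-0.12   0.477  0.018] F [ 0.4  0.1 -0.1] gap 0.0803 gf 0.0
[ 1.54 -0.31 -1.57  1.78 -0.33  1.29 -1.28]
```

carry_out(dp=[[-0.2, -1, 0.1], [-0.2, -1, 0.1], [-0.2, -1, 0.1], [-0.2, -1, 0.1], [-0.2, -1, 0.1], [-0.2, -1, 0.1], [-0.2, -1, 0.1], [-0.2, -1, 0.1]], rotation=[[0, 0, 0], [0, 0, 0], [0, 0, 0], [0, 0, 0], [0, 0, 0], [0, 0, 0], [0, 0, 0], [0, 0, 0]], hand=[80, 80, 80, 80, 80, 80, 80, 80])

```text
time_s: 10.8
tool_pos: [0.3919, -0.1635, 0.4264]
ee_rot: [0.991, 0.124, 0.041, -0.004]
contact_force: [-0.5, -0.9, -0.1]
finger_gap: 0.0802
grasp_force: 0.0
```

Run:
```python
from h import *
o=env.get_obs();print(o["qpos"].round(3),o["tool_pos"].round(3))
```

```text
[ 1.41  -0.124 -0.93   1.826 -0.157  1.329 -0.808] [ 0.392 -0.164  0.426]
```

That worked: joints 2 and 3 came off their limits. I'll extend outward so the elbow straightens.

carry_out(dp=[[1, -0.1, -0.3], [1, -0.1, -0.3], [1, -0.1, -0.3], [1, -0.1, -0.3], [1, -0.1, -0.3], [1, -0.1, -0.3], [1, -0.1, -0.3], [1, -0.1, -0.3], [1, -0.1, -0.3]], rotation=[[0, 0, 0.5], [0, 0, 0.5], [0, 0, 0.5], [0, 0, 0.5], [0, 0, 0.5], [0, 0, 0.5], [0, 0, 0.5], [0, 0, 0.5], [0, 0, 0.5]], hand=[80, 80, 80, 80, 80, 80, 80, 80, 80])

```text
time_s: 11.55
tool_pos: [0.6964, -0.1868, 0.3313]
ee_rot: [0.966, 0.256, 0.039, -0.012]
contact_force: [-1.8, 0.6, -0.5]
finger_gap: 0.08
grasp_force: 0.0
```

Run:
```python
from h import *
o=env.get_obs();print(o["qpos"].round(3),o["tool_pos"].round(3))
```

```text
[ 0.771  0.663 -0.907  1.294  0.476  1.347 -1.148] [ 0.696 -0.187  0.331]
```

carry_out(dp=[[0.3, 0.4, 0], [0.3, 0.4, 0], [0.3, 0.4, 0], [0.2, 1, 0], [0.2, 1, 0], [0.2, 1, 0], [0.2, 1, 0], [0.2, 1, 0], [0.2, 1, 0]], rotation=[[0, 0, 0], [0, 0, 0], [0, 0, 0], [0, 0, 0], [0, 0, 0], [0, 0, 0], [0, 0, 0], [0, 0, 0], [0, 0, 0]], hand=[80, 80, 80, 80, 80, 80, 80, 80, 80])

```text
time_s: 12.3
tool_pos: [0.7502, 0.1239, 0.3373]
ee_rot: [0.964, 0.262, 0.041, -0.012]
contact_force: [-1.0, 1.1, 0.3]
finger_gap: 0.0801
grasp_force: 0.0
```

Run:
```python
from h import *
o=env.get_obs();print(o["qpos"].round(3),o["tool_pos"].round(3))
```

```text
[ 0.279  0.711 -0.88   1.188  0.527  1.382 -1.563] [0.75  0.124 0.337]
```

carry_out(dp=[[0, 0.5, 0], [0, 0.5, 0], [0, 0.5, 0], [0, 0.5, 0], [-0.9, 0.44, -0.2], [-0.9, 0.44, -0.2], [-0.9, 0.44, -0.2], [-0.9, 0.44, -0.2], [-0.9, 0.44, -0.2], [-0.9, 0.44, -0.2], [-0.9, 0.44, -0.2], [-0.9, 0.44, -0.2]], rotation=[[0, 0, -0.1], [0, 0, -0.2], [0, 0, -0.3], [0, 0, -0.4], [0, 0, -0.5], [0, 0, -0.5], [0, 0, -0.5], [0, 0, -0.5], [0, 0, -0.5], [0, 0, -0.5], [0, 0, -0.5], [0, 0, -0.5]], hand=[80, 80, 80, 80, 80, 80, 80, 80, 80, 80, 80, 80])

```text
time_s: 13.3
tool_pos: [0.4775, 0.2438, 0.2754]
ee_rot: [0.991, 0.13, 0.04, -0.001]
contact_force: [0.4, 0.2, -0.5]
finger_gap: 0.0798
grasp_force: 0.0
```

Run:
```python
from h import *
o=env.get_obs();print(o["qpos"].round(3),o["tool_pos"].round(3))
for t in(-10,0,10):
  g,R=slabgrip(.025,t); delta(g+[0,0,.08],R)
```

```text
[ 0.244  0.345 -0.962  1.842  0.37   1.055 -2.168] [0.477 0.244 0.275]
t 13.3 tcp [0.4775 0.2438 0.2754] tgt [0.4686 0.2563 0.1836] dp [-0.03   0.042 -0.306] rot [-0.112  0.471  0.009] F [ 0.4  0.2 -0.5] gap 0.0798 gf 0.0
t 13.3 tcp [0.4775 0.2438 0.2754] tgt [0.4717 0.2572 0.1834] dp [-0.019  0.045 -0.307] rot [-0.026  0.15   0.01 ] F [ 0.4  0.2 -0.5] gap 0.0798 gf 0.0
t 13.3 tcp [0.4775 0.2438 0.2754] tgt [0.4749 0.2581 0.1836] dp [-0.008  0.048 -0.306] rot [ 0.061 -0.172  0.011] F [ 0.4  0.2 -0.5] gap 0.0798 gf 0.0
```

carry_out(dp=[[-0.03, 0.042, -0.2], [-0.03, 0.042, -0.306], [-0.03, 0.042, -0.306], [-0.03, 0.042, -0.4], [-0.03, 0.042, -0.5], [-0.03, 0.042, -0.573], [-0.03, 0.042, -0.573], [-0.03, 0.042, -0.573], [-0.03, 0.042, -0.573]], rotation=[[-0.11, 0.47, 0.01], [-0.11, 0.47, 0.01], [-0.11, 0.47, 0.01], [-0.11, 0.47, 0.01], [-0.11, 0.47, 0.01], [-0.11, 0.47, 0.01], [-0.11, 0.47, 0.01], [-0.11, 0.47, 0.01], [-0.11, 0.47, 0.01]], hand=[80, 80, 80, 80, 80, 80, 80, 80, 80])

```text
time_s: 14.05
tool_pos: [0.4757, 0.2575, 0.1066]
ee_rot: [0.988, 0.129, -0.083, 0.009]
contact_force: [0.3, -0.2, 0.4]
finger_gap: 0.0798
grasp_force: 0.0
```

Run:
```python
from h import *
g,R=slabgrip(.025,-10); delta(g,R)
print(env.get_obs()["qpos"].round(3))
```

```text
t 14.05 tcp [0.4757 0.2575 0.1066] tgt [0.4686 0.2563 0.1036] dp [-0.024 -0.004 -0.01 ] rot [-0.012  0.013  0.01 ] F [ 0.3 -0.2  0.4] gap 0.0798 gf 0.0
[ 0.063  0.699 -0.815  1.806  0.492  1.038 -2.269]
```

carry_out(dp=[[-0.022, -0.004, -0.01], [-0.022, -0.004, -0.01], [-0.022, -0.004, -0.01], [-0.022, -0.004, -0.01], [-0.022, -0.004, -0.01], [-0.022, -0.004, -0.01], [-0.022, -0.004, -0.01], [-0.022, -0.004, -0.01]], rotation=[[0, 0, 0], [0, 0, 0], [0, 0, 0], [0, 0, 0], [0, 0, 0], [0, 0, 0], [0, 0, 0], [0, 0, 0]], hand=[80, 80, 50, 50, 50, 50, 50, 50], newtons=40)

```text
time_s: 14.72
tool_pos: [0.4686, 0.2557, 0.1024]
ee_rot: [0.988, 0.129, -0.084, 0.009]
contact_force: [-0.5, -0.3, 6.4]
finger_gap: 0.0553
grasp_force: 42.3
```

Run:
```python
from h import *
g,R=slabgrip(.025,-10); delta(g,R)
p,d,K,T=cap("wrist"); cv2.imwrite("pics/w3.png",p)
P=cloud(d,K,T)
m=(np.hypot(P[...,0]-.47,P[...,1]-.255)<.05)&(P[...,2]>.139)&(P[...,2]<.155)&(p.min(-1)>100)
q=P[m]; print(len(q),q.mean(0).round(4),cv2.minAreaRect((q[:,:2]*1000).astype(np.float32)) if len(q) else 0)
print("lift",(SU*.17/.3).round(3))
```

```text
t 14.72 tcp [0.4686 0.2557 0.1024] tgt [0.4686 0.2563 0.1036] dp [-0.     0.002  0.004] rot [-0.008  0.009  0.01 ] F [-0.5 -0.3  6.4] gap 0.0553 gf 42.3
702 [0.4682 0.257  0.1463] ((467.0554504394531, 255.8166961669922), (12.727023124694824, 53.0568733215332), 17.529476165771484)
lift [-0.142 -0.038  0.547]
```

View pics/w3.png

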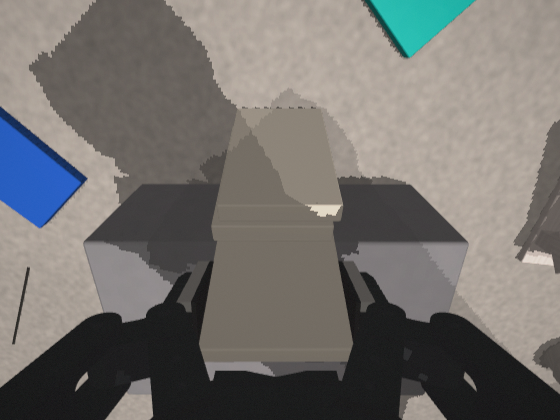

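The wrist view shows the long slab's face between the pads at (275,290), with the shorts untouched below at (280,170). The gap of 55 mm confirms the grip. I'll draw the slab out along its own axis, slowly.

carry_out(dp=[[-0.006, -0.002, 0.025], [-0.015, -0.004, 0.06], [-0.028, -0.007, 0.105], [-0.04, -0.011, 0.155], [-0.053, -0.014, 0.205], [-0.067, -0.018, 0.255], [-0.08, -0.022, 0.305], [-0.092, -0.025, 0.355], [-0.106, -0.028, 0.405], [-0.119, -0.032, 0.455], [-0.131, -0.035, 0.505], [-0.144, -0.038, 0.555], [-0.156, -0.041, 0.6], [-0.156, -0.041, 0.65], [-0.156, -0.041, 0.7], [-0.156, -0.041, 0.7]], rotation=[[0, 0, 0], [0, 0, 0], [0, 0, 0], [0, 0, 0], [0, 0, 0], [0, 0, 0], [0, 0, 0], [0, 0, 0], [0, 0, 0], [0, 0, 0], [0, 0, 0], [0, 0, 0], [0, 0, 0], [0, 0, 0], [0, 0, 0], [0, 0, 0]], hand=[50, 50, 50, 50, 50, 50, 50, 50, 50, 50, 50, 50, 50, 50, 50, 50])

```text
time_s: 16.1
tool_pos: [0.422, 0.2444, 0.3147]
ee_rot: [0.988, 0.13, -0.082, 0.009]
contact_force: [0.1, 0.8, -0.4]
finger_gap: 0.0551
grasp_force: 43.0
```

Run:
```python
from h import *
o=env.get_obs();print(o["qpos"].round(3),o["tool_pos"].round(3),o["finger_gap"],o["contact_force"])
p,d,K,T=cap("side"); cv2.imwrite("pics/s2.png",p)
```

```text
[ 0.243  0.376 -1.008  1.741  0.24   1.349 -2.136] [0.422 0.244 0.315] 0.05514684583715629 [ 0.12592193  0.83171551 -0.42117149]
```

View pics/s2.png

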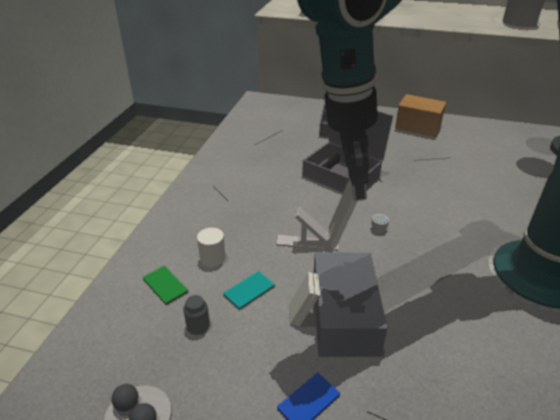

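The side view shows both shorts still leaning on the locker at (305,300) and the long slab hanging from the gripper at (343,215). I'll carry it towards the stand while yawing half a turn, so the tool stays near vertical at the stand.

carry_out(dp=[[0.45, -0.3, 0.05], [0.45, -0.3, 0.05], [0.45, -0.3, 0.05], [0.45, -0.3, 0.05], [0.45, -0.3, 0.05], [0.45, -0.3, 0.05]], rotation=[[0, 0, 0.24], [0, 0, 0.48], [0, 0, 0.7], [0, 0, 0.9], [0, 0, 1], [0, 0, 1]], hand=[50, 50, 50, 50, 50, 50])

```text
time_s: 16.65
tool_pos: [0.5572, 0.1516, 0.3246]
ee_rot: [0.921, 0.38, -0.08, 0.03]
contact_force: [-1.1, 0.8, -0.5]
finger_gap: 0.0555
grasp_force: 43.0
```

carry_out(dp=[[0, -0.2, 0], [0, -0.2, 0], [0, -0.2, 0], [0, -0.2, 0], [0, -0.2, 0]], rotation=[[0, 0, 0.24], [0, 0, 0.48], [0, 0, 0.7], [0, 0, 0.9], [0, 0, 1]], hand=[50, 50, 50, 50, 50])

```text
time_s: 17.07
tool_pos: [0.5548, 0.0941, 0.326]
ee_rot: [0.789, 0.608, -0.069, 0.05]
contact_force: [-0.2, 0.1, -1.4]
finger_gap: 0.0553
grasp_force: 43.0
```

carry_out(dp=[[0, -0.1, 0], [0, -0.1, 0], [0, -0.1, 0], [0, -0.1, 0], [0, -0.1, 0]], rotation=[[0, 0, 0.24], [0, 0, 0.48], [0, 0, 0.7], [0, 0, 0.9], [0, 0, 1]], hand=[50, 50, 50, 50, 50])

```text
time_s: 17.48
tool_pos: [0.5547, 0.0643, 0.326]
ee_rot: [0.605, 0.792, -0.053, 0.066]
contact_force: [-0.3, 1.4, -0.8]
finger_gap: 0.0556
grasp_force: 43.0
```

carry_out(dp=[[0, 0, 0], [0, 0, 0], [0, 0, 0], [0, 0, 0], [0, 0, 0]], rotation=[[0, 0, 0.24], [0, 0, 0.48], [0, 0, 0.7], [0, 0, 0.9], [0, 0, 1]], hand=[50, 50, 50, 50, 50])

```text
time_s: 17.9
tool_pos: [0.5548, 0.0643, 0.3259]
ee_rot: [0.379, 0.921, -0.034, 0.077]
contact_force: [-0.1, 0.7, -1.3]
finger_gap: 0.0551
grasp_force: 43.0
```

Run:
```python
from h import *
o=env.get_obs();print(o["qpos"].round(3),o["tool_pos"].round(3),o["ee_rot"].round(3),o["finger_gap"])
```

```text
[ 0.764  0.602 -1.443  1.737  0.784  1.371 -0.041] [0.555 0.064 0.326] [ 0.379  0.921 -0.034  0.077] 0.0551403520818852
```

carry_out(dp=[[0.3, -0.3, 0], [0.3, -0.3, 0], [0.3, -0.3, 0], [0.3, -0.3, 0], [0.3, -0.3, 0], [0.3, -0.3, 0]], rotation=[[0, 0, 0.24], [0, 0, 0.48], [0, 0, 0.7], [0, 0, 0.9], [0, 0, 1], [0, 0, 1]], hand=[50, 50, 50, 50, 50, 50])

```text
time_s: 18.4
tool_pos: [0.6456, -0.0266, 0.3253]
ee_rot: [0.131, 0.988, -0.012, 0.082]
contact_force: [-0.0, 0.7, -1.4]
finger_gap: 0.0553
grasp_force: 43.0
```

```bash
cat >> h.py <<'E'
E8=unit(8);Z=np.array([0,0,1.]);STAND=np.array([.5503,.0425,0])
TOE=STAND-.0585*E8+.0335*Z;US=(E8+Z)/2**.5;NS=(Z-E8)/2**.5
E
python3 - <<'E'
from h import *
o=env.get_obs();print(o["qpos"].round(3),o["tool_pos"].round(3),o["ee_rot"].round(3))
t=o["tool_pos"];Rm=Ro.from_quat(o["ee_rot"]).as_matrix()
for n in("scene","side","wrist"):
    p,d,K,T=cap(n);P=cloud(d,K,T)
    L=(P-t)@Rm   # tool frame coords
    m=(abs(L[...,1])<.024)&(L[...,2]>.015)&(L[...,2]<.16)&(abs(L[...,0])<.12)&(p.min(-1)>60)&(P[...,2]>.12)
    q=L[m]
    if len(q)<30: print(n,len(q));continue
    # axis in tool xz-plane
    c=q.mean(0);u,s,vt=np.linalg.svd(q-c,full_matrices=False)
    n_=vt[2]; print(n,len(q),c.round(4),"normal",n_.round(3),"resid",(s[2]/len(q)**.5).round(4),"face tilt",np.degrees(np.arctan2(n_[2],n_[0])).round(1),"offs",(c@n_).round(4),"zmax",np.percentile(q[:,2],99).round(3))
E
```

```text
[ 0.855  0.796 -1.484  1.582  0.931  1.403  0.629] [ 0.646 -0.027  0.325] [ 0.131  0.988 -0.012  0.082]
scene 519 [ 0.028  -0.0002  0.0534] normal [ 0.906 -0.002 -0.424] resid 0.0011 face tilt -25.1 offs 0.0027 zmax 0.095
side 442 [0.0379 0.0004 0.0515] normal [ 0.909  0.007 -0.417] resid 0.0011 face tilt -24.6 offs 0.0129 zmax 0.089
wrist 6707 [ 0.0364 -0.      0.0466] normal [-0.908  0.002  0.42 ] resid 0.0004 face tilt 155.2 offs -0.0135 zmax 0.089
```

The slab is rigid in the grip: 25° to the tool axis, midplane through the grasp point, and its foot 0.124 m below that. I'll plan the stand approach from this.

```bash
cat >> h.py <<'E'
def standpose(n_off,u_off,L=.124,ang=25):
    c,s=np.cos(np.radians(ang)),np.sin(np.radians(ang))
    return TOE+US*(L+u_off)+NS*n_off, toolR(-c*US-s*NS,unit(98))
E
python3 - <<'E'
from h import *
for a in((.06,.01),(.02,.005),(0,.004)):
    g,R=standpose(*a); delta(g,R)
E
```

```text
t 18.55 tcp [ 0.6456 -0.0253  0.3265] tgt [0.5378 0.0407 0.1528] dp [-0.359  0.22  -0.579] rot [0.069 0.994 0.75 ] F [-0.4 -0.3 -0.2] gap 0.0551 gf 43.0
t 18.55 tcp [ 0.6456 -0.0253  0.3265] tgt [0.5623 0.0442 0.121 ] dp [-0.278  0.232 -0.685] rot [0.069 0.994 0.75 ] F [-0.4 -0.3 -0.2] gap 0.0551 gf 43.0
t 18.55 tcp [ 0.6456 -0.0253  0.3265] tgt [0.5756 0.0461 0.1062] dp [-0.233  0.238 -0.735] rot [0.069 0.994 0.75 ] F [-0.4 -0.3 -0.2] gap 0.0551 gf 43.0
```

carry_out(dp=[[-0.1, 0.06, 0], [-0.2, 0.12, -0.05], [-0.3, 0.2, -0.1], [-0.36, 0.22, -0.2], [-0.36, 0.22, -0.3], [-0.36, 0.22, -0.3], [-0.36, 0.22, -0.3], [-0.36, 0.22, -0.3], [-0.36, 0.22, -0.3]], rotation=[[0.015, 0.2, 0.15], [0.03, 0.4, 0.3], [0.04, 0.6, 0.45], [0.055, 0.8, 0.6], [0.07, 0.99, 0.75], [0.07, 0.99, 0.75], [0.07, 0.99, 0.75], [0.07, 0.99, 0.75], [0.07, 0.99, 0.75]], hand=[50, 50, 50, 50, 50, 50, 50, 50, 50])

```text
time_s: 19.3
tool_pos: [0.5387, 0.04, 0.2392]
ee_rot: [-0.068, 0.983, -0.012, -0.17]
contact_force: [-0.8, 1.2, -0.5]
finger_gap: 0.0555
grasp_force: 43.2
```

Run:
```python
from h import *
print(env.get_obs()["qpos"].round(3))
for a in((.06,.01),(.02,.005),(0,.004)):
    g,R=standpose(*a); delta(g,R)
```

```text
[ 0.661  0.976 -1.417  1.571  0.754  1.708  0.884]
t 19.3 tcp [0.5387 0.04   0.2392] tgt [0.5378 0.0407 0.1528] dp [-0.003  0.002 -0.288] rot [-0.002  0.014  0.003] F [-0.8  1.2 -0.5] gap 0.0555 gf 43.2
t 19.3 tcp [0.5387 0.04   0.2392] tgt [0.5623 0.0442 0.121 ] dp [ 0.079  0.014 -0.394] rot [-0.002  0.014  0.003] F [-0.8  1.2 -0.5] gap 0.0555 gf 43.2
t 19.3 tcp [0.5387 0.04   0.2392] tgt [0.5756 0.0461 0.1062] dp [ 0.123  0.02  -0.443] rot [-0.002  0.014  0.003] F [-0.8  1.2 -0.5] gap 0.0555 gf 43.2
```

carry_out(dp=[[0, 0, -0.13], [0, 0, -0.22], [0, 0, -0.29], [0.03, 0.01, -0.33], [0.06, 0.014, -0.37], [0.079, 0.014, -0.394], [0.079, 0.014, -0.394], [0.079, 0.014, -0.394]], rotation=[[0, 0, 0], [0, 0, 0], [0, 0, 0], [0, 0, 0], [0, 0, 0], [0, 0, 0], [0, 0, 0], [0, 0, 0]], hand=[50, 50, 50, 50, 50, 50, 50, 50])

```text
time_s: 19.97
tool_pos: [0.5627, 0.044, 0.1193]
ee_rot: [-0.068, 0.983, -0.011, -0.172]
contact_force: [0.2, -0.1, -1.6]
finger_gap: 0.0553
grasp_force: 43.1
```

Run:
```python
from h import *
print(env.get_obs()["qpos"].round(3))
for a in((.02,.005),(0,.004)):
    g,R=standpose(*a); delta(g,R)
p,d,K,T=cap("side");P=cloud(d,K,T)
cv2.imwrite("pics/s3.png",cv2.resize(p[150:270,250:370],(600,600),interpolation=cv2.INTER_CUBIC))
# foot in stand frame from depth: pts near slab
S=P-TOE; u=S@US;n=S@NS;w=S@unit(98)
for lo,hi in((.02,.04),(.04,.06),(.06,.08)):
    m=(abs(w)<.025)&(u>lo)&(u<hi)&(n>-.01)&(n<.05); print(lo,np.percentile(n[m],[10,50,90]).round(4) if m.sum() else 0,m.sum())
m=(abs(u-.05)<.06)&(n>.014)&(n<.032)&(abs(w)<.05); print("w range",np.percentile(w[m],[2,98]).round(4),"u min",u[m].min().round(4),"u pcts",np.percentile(u[m],[1,5]).round(4),m.sum())
```

```text
[ 0.6    1.115 -1.299  1.587  0.876  1.582  0.873]
t 19.97 tcp [0.5627 0.044  0.1193] tgt [0.5623 0.0442 0.121 ] dp [-0.002  0.001  0.006] rot [-0.004  0.006  0.002] F [ 0.2 -0.1 -1.6] gap 0.0553 gf 43.1
t 19.97 tcp [0.5627 0.044  0.1193] tgt [0.5756 0.0461 0.1062] dp [ 0.043  0.007 -0.044] rot [-0.004  0.006  0.002] F [ 0.2 -0.1 -1.6] gap 0.0553 gf 43.1
0.02 [-0.0059  0.0223  0.0238] 137
0.04 [-0.0061  0.0219  0.0241] 144
0.06 [-0.0059  0.0223  0.024 ] 136
w range [-0.0268  0.0282] u min -0.0058 u pcts [0.0052 0.0109] 612
```

View pics/s3.png

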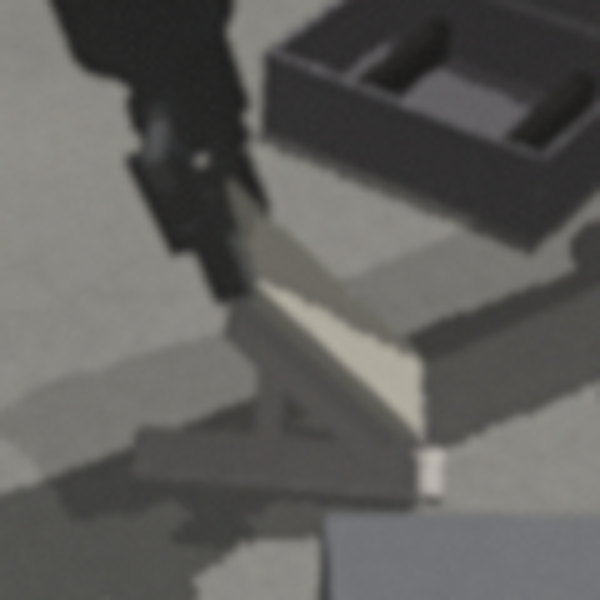

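The side crop shows the slab parallel to the plank, its face 23 mm above nominal as planned and its foot about 4 mm short of the ledge. I'll lower it onto the plank.

carry_out(dp=[[0.014, 0.002, -0.014], [0.028, 0.004, -0.028], [0.038, 0.005, -0.038], [0.042, 0.006, -0.042], [0.042, 0.006, -0.042], [0.042, 0.006, -0.042]], rotation=[[0, 0, 0], [0, 0, 0], [0, 0, 0], [0, 0, 0], [0, 0, 0], [0, 0, 0]], hand=[50, 50, 50, 50, 50, 50])

```text
time_s: 20.52
tool_pos: [0.5744, 0.0451, 0.106]
ee_rot: [-0.069, 0.983, -0.012, -0.172]
contact_force: [-1.5, -1.3, 2.1]
finger_gap: 0.0553
grasp_force: 43.4
```

carry_out(dp=[[-0.003, 0, -0.003], [-0.006, -0.001, -0.006], [-0.01, -0.001, -0.01], [-0.01, -0.001, -0.01]], rotation=[[0, 0, 0], [0, 0, 0], [0, 0, 0], [0, 0, 0]], hand=[50, 50, 50, 50])

```text
time_s: 20.85
tool_pos: [0.5723, 0.0453, 0.1038]
ee_rot: [-0.068, 0.983, -0.011, -0.171]
contact_force: [0.9, -0.2, 6.8]
finger_gap: 0.0554
grasp_force: 43.9
```

```bash
cat > chk.py <<'E'
from h import *
o=env.get_obs();F=o["contact_force"];print("t",o["time_s"],"F",F.round(1),"Fu",(F@US).round(1),"Fn",(F@NS).round(1),"gap",round(o["finger_gap"],4))
g,R=standpose(0,0); delta(g,R)
p,d,K,T=cap("side");P=cloud(d,K,T)
S=P-TOE; u=S@US;n=S@NS;w=S@unit(98)
m=(abs(w)<.022)&(u>.02)&(u<.09)&(n>-.02)&(n<.05); print("n",np.percentile(n[m],[10,50,90]).round(4) if m.sum() else 0,m.sum())
for k in ("scene","side"):
    if k=="scene":
        p,d,K,T=cap("scene");P=cloud(d,K,T);S=P-TOE; u=S@US;n=S@NS;w=S@unit(98)
    m=(n>.001)&(n<.009)&(abs(w)<.04)&(u>-.01)&(u<.2)
    print(k,m.sum(),"u",np.percentile(u[m],[1,99]).round(4),"w",np.percentile(w[m],[2,98]).round(4))
E
python3 chk.py
```

```text
t 20.85 F [ 0.9 -0.2  6.8] Fu 5.4 Fn 4.2 gap 0.0554
t 20.85 tcp [0.5723 0.0453 0.1038] tgt [0.5728 0.0457 0.1033] dp [ 0.002  0.001 -0.002] rot [-0.004  0.008  0.002] F [ 0.9 -0.2  6.8] gap 0.0554 gf 43.9
n [-0.0131  0.0055  0.0069] 320
scene 151 u [-0.0048  0.179 ] w [-0.038   0.0329]
side 151 u [-0.0048  0.179 ] w [-0.038   0.0329]
```

Both foot and face are in contact (about 5 N and 4 N), so I'll let go and retract along the tool axis.

carry_out(dp=[[0, 0, 0], [0, 0, 0], [0, 0, 0], [0.02, 0, 0.05], [0.06, 0.01, 0.15], [0.11, 0.015, 0.3], [0.15, 0.02, 0.4], [0.15, 0.02, 0.4], [0.15, 0.02, 0.4]], rotation=[[0, 0, 0], [0, 0, 0], [0, 0, 0], [0, 0, 0], [0, 0, 0], [0, 0, 0], [0, 0, 0], [0, 0, 0], [0, 0, 0]], hand=[62, 72, 80, 80, 80, 80, 80, 80, 80])

```text
time_s: 21.7
tool_pos: [0.618, 0.0523, 0.226]
ee_rot: [-0.069, 0.983, -0.011, -0.17]
contact_force: [-0.9, 0.2, -0.4]
finger_gap: 0.0799
grasp_force: 0.0
```

Run:
```python
from h import *
o=env.get_obs();print(o["time_s"],o["qpos"].round(3),o["tool_pos"].round(3),o["ee_rot"].round(3))
for k in ("scene","side","wrist"):
    p,d,K,T=cap(k);P=cloud(d,K,T);S=P-TOE; u=S@US;n=S@NS;w=S@unit(98)
    m=(abs(w)<.02)&(u>.02)&(u<.13)&(n>-.002)&(n<.014)
    print(k,m.sum(),"n",np.percentile(n[m],[10,50,90]).round(4) if m.sum() else "")
    m=(n>.002)&(n<.009)&(abs(w)<.04)&(u>-.01)&(u<.16)
    if m.sum(): print("u",np.percentile(u[m],[.5,2,98,99.5]).round(4),"w",np.percentile(w[m],[2,98]).round(4))
    if k=="wrist": cv2.imwrite("pics/w4.png",p)
```

```text
21.7 [ 0.526  1.045 -1.338  1.361  0.809  1.76   0.954] [0.618 0.052 0.226] [-0.069  0.983 -0.011 -0.17 ]
scene 57 n [0.0053 0.0055 0.0058]
u [-0.0051 -0.0029  0.1525  0.1536] w [-0.0301  0.0236]
side 373 n [0.0045 0.0058 0.0071]
u [-0.004   0.0008  0.1499  0.1509] w [-0.0278  0.0278]
wrist 3279 n [0.0047 0.0053 0.0058]
u [-0.0007  0.0007  0.1498  0.1503] w [-0.0262  0.0272]
```

View pics/w4.png

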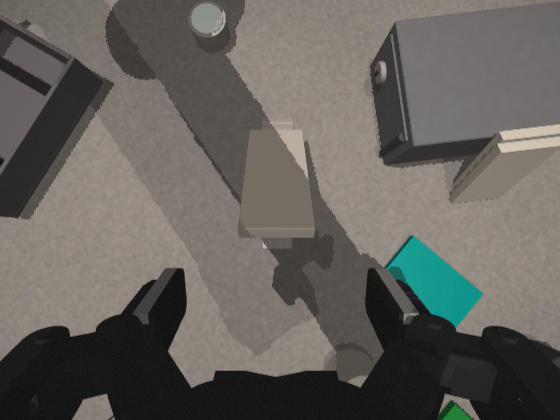

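The wrist view shows the slab lying on the stand (centre (277,185)): foot 0 and top 150 mm along the slope, centred within ±27 mm, and still in place with the hand off it. Now I'll regrasp it at its centre across the width.

```bash
cat >> h.py <<'E'
def seatgrip(back,tau=30):
    s=np.radians(tau); d=np.sin(s)*E8-np.cos(s)*Z
    return TOE+US*.075-d*back, toolR(d,unit(98))
E
python3 - <<'E'
from h import *
g,R=seatgrip(.11,5);delta(g,R,.015)
g,R=seatgrip(.11);delta(g,R,.015)
E
```

```text
t 21.85 tcp [0.6162 0.0508 0.222 ] tgt [0.5367 0.0406 0.1812] dp [-0.265 -0.034 -0.136] rot [ 0.115 -0.823  0.   ] F [ 0.2 -0.2 -0.9] gap 0.0799 gf 0.0
t 21.85 tcp [0.6162 0.0508 0.222 ] tgt [0.4978 0.0351 0.1688] dp [-0.395 -0.052 -0.177] rot [ 0.231 -1.648 -0.   ] F [ 0.2 -0.2 -0.9] gap 0.0799 gf 0.0
```

carry_out(dp=[[-0.06, -0.01, 0.03], [-0.13, -0.02, 0.03], [-0.2, -0.03, 0.03], [-0.26, -0.035, 0.03], [-0.26, -0.035, 0.03], [-0.26, -0.035, 0.03]], rotation=[[0.029, -0.21, 0], [0.058, -0.41, 0], [0.087, -0.62, 0], [0.115, -0.82, 0], [0.115, -0.82, 0], [0.115, -0.82, 0]], hand=[80, 80, 80, 80, 80, 80])

```text
time_s: 22.35
tool_pos: [0.5355, 0.0384, 0.2303]
ee_rot: [-0.07, 0.997, 0.002, 0.042]
contact_force: [1.3, -0.8, -0.2]
finger_gap: 0.0802
grasp_force: 0.0
```

Run:
```python
from h import *
print(env.get_obs()["qpos"].round(3))
g,R=seatgrip(.11,20);delta(g,R,.015)
g,R=seatgrip(.11);delta(g,R,.015)
```

```text
[ 0.895  0.824 -1.527  1.887  0.918  1.267  0.811]
t 22.35 tcp [0.5355 0.0384 0.2303] tgt [0.5127 0.0372 0.1758] dp [-0.076 -0.004 -0.182] rot [ 0.076 -0.501 -0.   ] F [ 1.3 -0.8 -0.2] gap 0.0802 gf 0.0
t 22.35 tcp [0.5355 0.0384 0.2303] tgt [0.4978 0.0351 0.1688] dp [-0.125 -0.011 -0.205] rot [ 0.122 -0.831  0.   ] F [ 1.3 -0.8 -0.2] gap 0.0802 gf 0.0
```

carry_out(dp=[[-0.02, 0, -0.04], [-0.04, 0, -0.1], [-0.076, -0.002, -0.182], [-0.076, -0.002, -0.182], [-0.076, -0.002, -0.182], [-0.076, -0.002, -0.182]], rotation=[[0.02, -0.17, 0], [0.05, -0.34, 0], [0.076, -0.5, 0], [0.076, -0.5, 0], [0.076, -0.5, 0], [0.076, -0.5, 0]], hand=[80, 80, 80, 80, 80, 80])

```text
time_s: 22.85
tool_pos: [0.5177, 0.0398, 0.178]
ee_rot: [-0.068, 0.982, 0.014, 0.175]
contact_force: [0.9, -0.3, -0.2]
finger_gap: 0.0801
grasp_force: 0.0
```

Run:
```python
from h import *
print(env.get_obs()["qpos"].round(3))
g,R=seatgrip(.0,20);delta(g,R,.015)
```

```text
[ 1.012  0.739 -1.494  2.166  1.182  0.869  0.585]
t 22.85 tcp [0.5177 0.0398 0.178 ] tgt [0.55   0.0425 0.0724] dp [ 0.107  0.009 -0.352] rot [-0.01   0.005  0.002] F [ 0.9 -0.3 -0.2] gap 0.0801 gf 0.0
```

carry_out(dp=[[0, -0.005, -0.05], [0.03, 0, -0.15], [0.06, 0.005, -0.24], [0.085, 0.008, -0.3], [0.105, 0.009, -0.345], [0.105, 0.009, -0.352], [0.105, 0.009, -0.352], [0.105, 0.009, -0.352]], rotation=[[0, 0, 0], [0, 0, 0], [0, 0, 0], [0, 0, 0], [0, 0, 0], [0, 0, 0], [0, 0, 0], [0, 0, 0]], hand=[80, 80, 80, 80, 80, 80, 80, 80])

```text
time_s: 23.52
tool_pos: [0.5487, 0.0434, 0.0726]
ee_rot: [-0.068, 0.982, 0.015, 0.175]
contact_force: [0.1, 0.2, 0.2]
finger_gap: 0.08
grasp_force: 0.0
```

Run:
```python
from h import *
print(env.get_obs()["qpos"].round(3))
g,R=seatgrip(.0,20);delta(g,R,.015)
```

```text
[ 0.805  0.862 -1.214  2.164  1.471  0.767  0.382]
t 23.52 tcp [0.5487 0.0434 0.0726] tgt [0.55   0.0425 0.0724] dp [ 0.004 -0.003 -0.001] rot [-0.01   0.006 -0.   ] F [0.1 0.2 0.2] gap 0.08 gf 0.0
```

Close, then lift off out of the face, clear of the toe ledge.

carry_out(dp=[[0.002, -0.002, 0], [0.002, -0.002, 0], [0.002, -0.002, 0], [0.002, -0.002, 0], [0.002, -0.002, 0], [0.002, -0.002, 0], [0.002, -0.002, 0]], rotation=[[0, 0, 0], [0, 0, 0], [0, 0, 0], [0, 0, 0], [0, 0, 0], [0, 0, 0], [0, 0, 0]], hand=[50, 50, 50, 50, 50, 50, 50], newtons=40)

```text
time_s: 24.1
tool_pos: [0.5485, 0.0419, 0.0728]
ee_rot: [-0.068, 0.982, 0.014, 0.175]
contact_force: [-2.6, -0.5, 5.1]
finger_gap: 0.0549
grasp_force: 42.1
```

carry_out(dp=[[-0.01, -0.001, 0.03], [-0.04, -0.005, 0.08], [-0.07, -0.01, 0.15], [-0.1, -0.014, 0.25], [-0.1, -0.05, 0.37], [-0.1, -0.1, 0.5], [-0.05, -0.1, 0.6], [0, -0.1, 0.65], [0, -0.1, 0.65], [0, -0.1, 0.65]], rotation=[[0, 0, 0], [0, 0, 0], [0, 0, 0], [0, 0, 0], [0, 0, 0], [0, 0, 0], [0, 0, 0], [0, 0, 0], [0, 0, 0], [0, 0, 0]], hand=[50, 50, 50, 50, 50, 50, 50, 50, 50, 50])

```text
time_s: 24.93
tool_pos: [0.5478, 0.0116, 0.2668]
ee_rot: [-0.068, 0.982, 0.013, 0.175]
contact_force: [-0.5, -0.5, -1.0]
finger_gap: 0.0551
grasp_force: 43.2
```

```bash
cat > slab.py <<'E'
from h import *
o=env.get_obs();print(o["time_s"],o["qpos"].round(3),o["tool_pos"].round(4),o["ee_rot"].round(3),"gap",o["finger_gap"],o["contact_force"].round(1))
t=o["tool_pos"];Rm=Ro.from_quat(o["ee_rot"]).as_matrix()
for n in("scene","side","wrist"):
    p,d,K,T=cap(n);P=cloud(d,K,T)
    L=(P-t)@Rm
    m=(abs(L[...,1])<.024)&(L[...,2]>-.07)&(L[...,2]<.06)&(abs(L[...,0])<.1)&(p.min(-1)>60)&(P[...,2]>.12)&((abs(L[...,0])>.014)|(L[...,2]>-.02))
    q=L[m]
    if len(q)<30: print(n,len(q));continue
    c=q.mean(0);u,s,vt=np.linalg.svd(q-c,full_matrices=False);n_=vt[2]*np.sign(vt[2][2])
    ax=np.array([n_[2],0,-n_[0]]);l=q@ax
    print(n,len(q),"normal",n_.round(3),"resid",(s[2]/len(q)**.5).round(4),"tilt",np.degrees(np.arctan2(n_[0],n_[2])).round(1),"offs",(c@n_).round(4),"len range",np.percentile(l,[.5,99.5]).round(4))
E
python3 slab.py
```

```text
24.9333 [ 1.134  0.611 -1.558  2.015  0.89   0.913  0.902] [0.5478 0.0116 0.2668] [-0.068  0.982  0.013  0.175] gap 0.05507200422660314 [-0.5 -0.5 -1. ]
scene 126 normal [-0.461 -0.018  0.887] resid 0.0028 tilt -27.5 offs -0.0085 len range [-0.0854  0.065 ]
side 462 normal [-0.412 -0.006  0.911] resid 0.0014 tilt -24.3 offs -0.0177 len range [-0.0811  0.0676]
wrist 24057 normal [-0.415 -0.001  0.91 ] resid 0.0006 tilt -24.5 offs -0.0173 len range [-0.0357  0.0698]
```

The slab is held squarely by its middle, 24.5° to the tool as planned. Now I'll plan the turn into the case.

```bash
cat >> h.py <<'E'
CASE=np.array([.5094,-.2770,0])
def casepose(h,ang=24.5):
    c,s=np.cos(np.radians(ang)),np.sin(np.radians(ang))
    return CASE+Z*(.034+h), toolR(-c*Z+s*unit(158),unit(68))
E
python3 - <<'E'
from h import *
g,R=casepose(.2);delta(g,R,.0147)
# halfway rotation
o=env.get_obs();R0=Ro.from_quat(o["ee_rot"]);rv=(R*R0.inv()).as_rotvec();print((np.degrees(rv)/60).round(3))
p,d,K,T=cap("scene");P=cloud(d,K,T);z=P[...,2]
m=(np.hypot(P[...,0]-.51,P[...,1]+.277)<.14)&(abs(z-.055)<.004)
q=P[m];s=q@unit(68);t=q@unit(-22);print(len(q),np.percentile(s,[1,99]).round(4),np.percentile(t,[1,99]).round(4), "nominal centre s,t",(CASE@unit(68)).round(4),(CASE@unit(-22)).round(4))
E
```

```text
t 25.08 tcp [0.5462 0.0123 0.2648] tgt [ 0.5037 -0.2747  0.2206] dp [-0.141 -0.957 -0.147] rot [ 0.174  1.489 -0.95 ] F [-0.2 -0.6 -0.9] gap 0.0551 gf 43.2
[ 0.087  0.744 -0.475]
631 [-0.1353  0.0023] [0.4818 0.6707] nominal centre s,t -0.066 0.5761
```

carry_out(dp=[[-0.02, -0.1, 0.03], [-0.04, -0.2, 0.05], [-0.05, -0.3, 0.07], [-0.06, -0.4, 0.07], [-0.07, -0.5, 0.07], [-0.07, -0.5, 0.07]], rotation=[[0.02, 0.18, -0.11], [0.04, 0.36, -0.22], [0.06, 0.54, -0.34], [0.087, 0.744, -0.475], [0.087, 0.744, -0.475], [0.087, 0.744, -0.475]], hand=[50, 50, 50, 50, 50, 50])

```text
time_s: 25.63
tool_pos: [0.5272, -0.1445, 0.2852]
ee_rot: [0.065, 0.997, 0.028, -0.018]
contact_force: [0.7, -1.9, -0.8]
finger_gap: 0.0553
grasp_force: 43.2
```

Run:
```python
from h import *
print(env.get_obs()["qpos"].round(3))
g,R=casepose(.2);delta(g,R,.0147)
```

```text
[ 1.174  0.723 -1.419  1.71   0.665  1.376  1.077]
t 25.63 tcp [ 0.5272 -0.1445  0.2852] tgt [ 0.5037 -0.2747  0.2206] dp [-0.078 -0.434 -0.215] rot [ 0.093  0.743 -0.456] F [ 0.7 -1.9 -0.8] gap 0.0553 gf 43.2
```

carry_out(dp=[[-0.02, -0.12, 0], [-0.04, -0.24, -0.05], [-0.06, -0.34, -0.1], [-0.078, -0.434, -0.15], [-0.078, -0.434, -0.215], [-0.078, -0.434, -0.215], [-0.078, -0.434, -0.215]], rotation=[[0.02, 0.18, -0.11], [0.04, 0.36, -0.22], [0.06, 0.54, -0.34], [0.093, 0.743, -0.456], [0.093, 0.743, -0.456], [0.093, 0.743, -0.456], [0.093, 0.743, -0.456]], hand=[50, 50, 50, 50, 50, 50, 50])

```text
time_s: 26.22
tool_pos: [0.5029, -0.2667, 0.2216]
ee_rot: [0.181, 0.96, 0.042, -0.208]
contact_force: [0.8, -0.0, 0.0]
finger_gap: 0.0552
grasp_force: 43.1
```

Run:
```python
from h import *
o=env.get_obs();print(o["qpos"].round(3),o["tool_pos"].round(4))
for h in(.2,.06,.01,0):
  g,R=casepose(h);delta(g,R,.0147)
p,d,K,T=cap("scene");P=cloud(d,K,T)
m=(np.hypot(P[...,0]-.51,P[...,1]+.277)<.09)&(abs(P[...,2]-.24)<.03)&(p.min(-1)>110)
q=P[m];c=q.mean(0);u,s,vt=np.linalg.svd(q-c,full_matrices=False);print(len(q),"slab normal",vt[2].round(3),"top z",np.median(q[:,2]).round(4),"t",np.percentile(q@unit(-22),[1,99]).round(4),"s",np.percentile(q@unit(68),[1,99]).round(4))
```

```text
[ 1.077  0.913 -1.16   1.453  0.633  1.699  1.071] [ 0.5029 -0.2667  0.2216]
t 26.22 tcp [ 0.5029 -0.2667  0.2216] tgt [ 0.5037 -0.2747  0.2206] dp [ 0.003 -0.027 -0.003] rot [-0.011  0.003 -0.02 ] F [ 0.8 -0.   0. ] gap 0.0552 gf 43.1
t 26.22 tcp [ 0.5029 -0.2667  0.2216] tgt [ 0.5037 -0.2747  0.0806] dp [ 0.003 -0.027 -0.47 ] rot [-0.011  0.003 -0.02 ] F [ 0.8 -0.   0. ] gap 0.0552 gf 43.1
t 26.22 tcp [ 0.5029 -0.2667  0.2216] tgt [ 0.5037 -0.2747  0.0306] dp [ 0.003 -0.027 -0.637] rot [-0.011  0.003 -0.02 ] F [ 0.8 -0.   0. ] gap 0.0552 gf 43.1
t 26.22 tcp [ 0.5029 -0.2667  0.2216] tgt [ 0.5037 -0.2747  0.0206] dp [ 0.003 -0.027 -0.67 ] rot [-0.011  0.003 -0.02 ] F [ 0.8 -0.   0. ] gap 0.0552 gf 43.1
424 slab normal [ 0.01  -0.011  1.   ] top z 0.2393 t [0.5535 0.6492] s [-0.0862 -0.0322]
```

The slab is level within 1° and centred over the case. I'll descend to 10 mm above the battens.

carry_out(dp=[[0.003, -0.005, -0.1], [0.003, -0.005, -0.22], [0.003, -0.005, -0.35], [0.003, -0.005, -0.45], [0.003, -0.005, -0.53], [0.003, -0.005, -0.58], [0.003, -0.005, -0.62], [0.003, -0.005, -0.63], [0.003, -0.005, -0.63]], rotation=[[0, 0, 0], [0, 0, 0], [0, 0, 0], [0, 0, 0], [0, 0, 0], [0, 0, 0], [0, 0, 0], [0, 0, 0], [0, 0, 0]], hand=[50, 50, 50, 50, 50, 50, 50, 50, 50])

```text
time_s: 27.02
tool_pos: [0.5048, -0.2693, 0.0349]
ee_rot: [0.182, 0.961, 0.041, -0.206]
contact_force: [-0.1, 0.5, -1.1]
finger_gap: 0.0552
grasp_force: 43.2
```

Run:
```python
from h import *
o=env.get_obs();print(o["qpos"].round(3))
g,R=casepose(0);delta(g,R,.0147)
```

```text
[ 1.033  1.116 -1.029  1.533  0.79   1.462  1.024]
t 27.02 tcp [ 0.5048 -0.2693  0.0349] tgt [ 0.5037 -0.2747  0.0206] dp [-0.004 -0.018 -0.047] rot [-0.005  0.01  -0.016] F [-0.1  0.5 -1.1] gap 0.0552 gf 43.2
```

carry_out(dp=[[-0.003, -0.018, 0], [-0.003, -0.018, -0.02], [-0.003, -0.018, -0.035], [-0.003, -0.018, -0.043], [-0.003, -0.018, -0.046], [-0.003, -0.018, -0.046]], rotation=[[0, 0.01, -0.015], [0, 0.01, -0.015], [0, 0.01, -0.015], [0, 0.01, -0.015], [0, 0.01, -0.015], [0, 0.01, -0.015]], hand=[50, 50, 50, 50, 50, 50])

```text
time_s: 27.52
tool_pos: [0.5035, -0.2755, 0.0214]
ee_rot: [0.186, 0.959, 0.041, -0.209]
contact_force: [-1.0, -1.3, 4.8]
finger_gap: 0.0548
grasp_force: 43.8
```

Run:
```python
from h import *
g,R=casepose(0);delta(g,R,.0147)
```

```text
t 27.52 tcp [ 0.5035 -0.2755  0.0214] tgt [ 0.5037 -0.2747  0.0206] dp [ 0.001  0.003 -0.003] rot [-0.003 -0.003  0.   ] F [-1.  -1.3  4.8] gap 0.0548 gf 43.8
```

There's contact on the battens (about 5 N), so I'll release and retract along the tool axis.

carry_out(dp=[[0, 0, 0], [0, 0, 0], [0, 0, 0], [0.02, -0.008, 0.05], [0.06, -0.025, 0.15], [0.11, -0.045, 0.26], [0.16, -0.065, 0.38], [0.21, -0.085, 0.5], [0.257, -0.104, 0.607], [0.257, 0.1, 0.75], [0.257, 0.2, 0.8], [0.257, 0.2, 0.8]], rotation=[[0, 0, 0], [0, 0, 0], [0, 0, 0], [0, 0, 0], [0, 0, 0], [0, 0, 0], [0, 0, 0], [0, 0, 0], [0, 0, 0], [0, 0, 0], [0, 0, 0], [0, 0, 0]], hand=[58, 63, 66, 66, 66, 66, 66, 66, 66, 66, 66, 66])

```text
time_s: 28.52
tool_pos: [0.5817, -0.2104, 0.2648]
ee_rot: [0.184, 0.96, 0.043, -0.207]
contact_force: [-0.0, 1.3, 0.4]
finger_gap: 0.0664
grasp_force: 0.0
```

Run:
```python
from h import *
o=env.get_obs();print(o["time_s"],o["tool_pos"].round(3),o["contact_force"].round(1))
I=[]
for k in ("scene","side","wrist"):
    p,d,K,T=cap(k);P=cloud(d,K,T)
    m=(np.hypot(P[...,0]-.51,P[...,1]+.277)<.09)&(abs(P[...,2]-.039)<.007)&(p.min(-1)>90)
    q=P[m]
    if len(q)>20:
        c=q.mean(0);u,s,vt=np.linalg.svd(q-c,full_matrices=False);print(k,len(q),"n",vt[2].round(3),"z",np.median(q[:,2]).round(4),"t",(np.percentile(q@unit(-22),[1,99])-.5762).round(4),"s",(np.percentile(q@unit(68),[1,99])+.0665).round(4))
    m=(np.hypot(P[...,0]-.5,P[...,1]+.33)<.12)&(P[...,2]>.08)&(P[...,2]<.18);q=P[m];s=q@unit(68)
    print(k,"lid",[np.median(s[abs(q[:,2]-a)<.006]).round(3) for a in(.09,.17) if (abs(q[:,2]-a)<.006).sum()>5])
    I.append(p)
cv2.imwrite("pics/fin.png",cv2.resize(np.hstack(I[:2]),(800,300)))
```

```text
28.5167 [ 0.582 -0.21   0.265] [-0.   1.3  0.4]
scene 1152 n [ 0.001 -0.004 -1.   ] z 0.0392 t [-0.0726  0.0739] s [-0.028   0.0273]
scene lid [np.float64(-0.139), np.float64(-0.151)]
side 600 n [0.003 0.012 1.   ] z 0.0398 t [-0.073   0.0748] s [-0.0287  0.0293]
side lid [np.float64(-0.14), np.float64(-0.151)]
wrist 5165 n [-0.001  0.    -1.   ] z 0.0389 t [-0.0726  0.0715] s [-0.0267  0.0279]
wrist lid [np.float64(-0.138), np.float64(-0.15)]
```

View pics/fin.png

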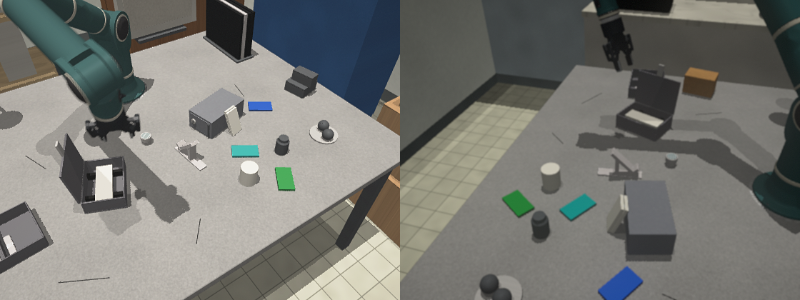

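The final picture shows the slab flat and centred in the case at (105,182), the lid up at (75,165) and the shorts leaning on the locker at (234,122). The bystanders are where they were, and the robot is touching nothing. Handing in.

```bash
python3 -c "
from plant import env
print(env.job_done())"
```

```text
the job is handed in; nothing more can be done
None
```

I handed the job in at about 29 s of the 67 s: lid up on its stop, long slab set and released on the stand, then laid flat across both battens, with the two shorts still leaning on the locker and the cylinder, vial shield and loupe untouched; the hand-in returned no verdict.

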